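# Load the battery charger and hold its recessed reset

### The job

Load the battery charger: stand the long cell in bay one (the module with one stud) and let go of it, then stand the short cell in bay two (two studs) and let go of it, both fully home. Then take the stylus from its wooden holder, reach it pin first through the small aperture of the module without studs and press the recessed reset button fully down; finish while still gripping the stylus and holding the button down. Leave the other things on the bench where they are.

Things in the scene. Friction and masses are not known exactly. Their poses are not given: they have to be found in the camera images.
- dock: Black plastic battery charger fixed to the bench, 124 x 262 mm, carrying four white plug-in modules side by side in a row along its own y axis, 60 mm apart centre to centre, in any order. Origin: centre of its underside on the bench; x points away from the robot side, z up. It does not move.
- bay1_mouth (a point): Charging bay ONE: the module with one dark steel stud on the edge nearer the robot. The point is the centre of its round pocket at the top face; the pocket is 31 mm wide, 24 mm deep, flat dark floor, 3 mm chamfer; z up, axes as the charger's. The stud (9 mm wide, 4 mm high) stands 44 mm from the pocket centre towards -x. A white plastic block 94 x 57 mm (x by y), top face level, 70 mm above the bench. Its place among the four in the row varies.
- bay2_mouth (a point): Charging bay TWO: as bay one, but with two dark steel studs side by side.
- bay3_mouth (a point): Charging bay three: as bay one, but with three dark steel studs side by side. Not used in this job.
- aperture (a point): Reset module: no studs and no pocket, only a round aperture 14 mm wide with the recessed reset button beneath. The point is the centre of the aperture at the top face; the button's top lies 20 mm below it; z up, axes as the charger's. The bore is 14 mm long, then opens out. A white plastic block 94 x 57 mm (x by y), top face level, 70 mm above the bench. Its place among the four in the row varies.
- reset_button (a joint): Travel of the recessed reset button straight down in m: 0 released, 0.005 fully down. It springs back; it begins to move at about 2 N and takes about 4.5 N to reach its stop. Dark button 25 mm wide.
- long_cell_mid (a point): Long battery cell: upright aluminium-grey cylinder 26 mm in diameter, 78 mm tall (with a 2 mm brass nub on top), loose, standing on the bench. The point is at its centre, half-way up (39 mm above its foot); z is its axis, up. 0.10 to 0.17 kg.
- short_cell_mid (a point): Short battery cell: like the long one but 58 mm tall; the point is half-way up (29 mm above its foot). 0.07 to 0.13 kg.
- holder: Wooden block 56 x 56 x 54 mm fixed to the bench, with a 9 mm hole 49 mm deep in its top in which the stylus stands. Origin: centre of its underside. Its place varies, changing places with the cells.
- stylus_grip (a point): Reset stylus, standing upright in the holder, loose, 109 mm long, 70 g: from the bottom a steel pin 6 mm in diameter and 45 mm long, a brass collar 22 mm in diameter and 4 mm thick (it rests on the holder's top), a dark wooden handle 16 mm in diameter and 60 mm long. The point is on its axis at the middle of the handle, 79 mm above the pin's tip and 30 mm above the collar's top; z along the stylus, up.
- stylus_tip (a point): The lower end of the stylus's steel pin; z as for the stylus.
- tape: Bystander: paper tape roll lying flat, 90 mm across, 22 mm high. Origin: centre of its underside.
- jar: Bystander: jar 60 mm across, 75 mm tall. Origin: centre of its underside.
- glue: Bystander: white bottle 38 mm across, 100 mm tall. Origin: centre of its underside.
- tin: Bystander: steel tin 96 mm across, 125 mm tall. Origin: centre of its underside.
- scale: Bystander: dark wooden handle blank 50 x 90 x 14 mm lying flat. Origin: centre of its underside.
- driver: Bystander: screwdriver 200 mm long lying across, beyond the charger. Origin on its axis.
Mind the look-alikes: they are no part of the job. Leave any orange look-alike of the part that bears stylus_grip alone.

How it is judged:
By the outcome, as a careful person would: the job done as asked, in the order asked, and still so for the second after the job is handed in, while the arm keeps its last pose, push and grip.
It also fails if it takes over 72 s, if anything falls off the work surface, if the arm or the gripper's body presses on something with over 40 N, if the wrist force passes 120 N, or if a joint passes its speed limit or range.

### The arm

A 6-joint arm with a two-finger parallel gripper is mounted at the origin on the work surface. World frame = base frame: x ahead of the robot, y to its left, z up, the work surface at z = 0. Lengths are in m, angles in rad, forces in N, time in s.
With the tool pointing down it reaches from about 0.325 to 1 m from the base axis. Payload 5.1 kg.
Tool frame: the origin (TCP) lies at the very end of the fingers, on their centre line; the grasp point (between the pads) lies 19 mm behind it (r.hold_point_z is the distance from the TCP to the grasp point, in m); z points along the fingers, y is the direction in which the jaws open and shut (so a half turn about z gives the same grasp; the last joint's range is limited). The gripper opens to 85 mm and grips with 20 to 120 N. Pads are 22 mm wide; open, the fingers measure 114 mm over their backs; the gripper's body (76 mm by 85 mm) begins 54 mm behind the grasp point. The pads swing forward as they close: fully open they stand 13 mm farther back than shut.
Start: joints at [1.109, 0.124, 1.65, -0, 1.367, -0.083], TCP at [0.24, 0.604, 0.231] pointing down, gripper open.
Joint ranges: [-2.61, 2.61], [-1.02, 2.33], [0.03, 2.71], [-1.35, 4.49], [0.32, 2.68], [-2.91, 2.91]. Speed limits (rad/s): [2.57, 2.57, 3.14, 3.14, 3.14, 3.14].

### API

Orientations are given as a rotation vector (axis times angle).
In Python, from rig import r gives the robot as it stands.
- The arm moves only by the tool drive_tool, never from a script. Its argument "plan" is a list that holds one entry, the list of rows, each a list of 7 numbers: the turn, a rotation vector about the tool's x, y, z in rad, then the shift along the tool's x, y, z in mm, then the opening in per cent of the stroke, from 0 (shut) to 100 (fully open). In form: [[[ax, ay, az, x, y, z, gripper], ...]]. A call has 1 to 5 rows; each row shifts and turns the commanded pose from where the row before left it, along the tool's axes as they then stand; what a row does not reach is not made up. A row lasts 1/10 s, in which the tool goes at most 50 mm and 8.59 degrees, less where a joint would pass 70% of its speed; a pose out of reach is approached as far as the arm can. A call is refused whole if a number of a shift passes 50 or a number of a turn 0.15, either way. A call with a gripper value outside its range is refused whole. The fingers move at their own pace and stop on an object; "squeeze" is the grip in N (left out, the last holds). Time passes only in rows, so rows that do not move let the fingers close. It gives the time, the measured TCP pose, the force and the opening at its end, in the units of the state.
- r.sense(): the state, without advancing time (a new reading comes with each control period).
- r.snapshot(name): name is "scene" or "top"; returns a dict with "img" (400x640x3 uint8, blue, green, red), "fov_y" (degrees; the focal length in pixels is half the picture's height over the tangent of half this angle, whatever the lens; pixels are square), "cx", "cy" (the principal point, pixels), "extrinsics" (4x4, takes a point from camera to world coordinates). Camera axes: x right, y down, z forward; pixel columns grow to the right and rows downward; lengths in m; the calibration is good to about 2 mm. A picture is of the moment at which its call begins. There is no depth.
- r.job_done(): hands the job in, once; it reports no verdict.
The state is a dict: "clock": time; "joint_positions": joint angles; "dq": joint speeds; "joint_torque": joint torques, N m; "tcp_pos": TCP position; "tcp_rot": TCP orientation; "contact_force": force on the tool from outside, world axes, zero at the start; "moment": the same for the moment, N m; "finger_gap": finger opening in m.
Only numpy, scipy, OpenCV 4.12 (cv2) and the standard library are available. Lean on these libraries where they do the work, as an engineer would, in place of code of your own. Each camera call takes 0.05 s, during which the arm holds its last target.

## Working session

There is one attempt and no reset: what is moved stays moved. The work goes in short steps, Python scripts to look and compute and a tool call to move; the robot and the scene stay as the last step left them, time stands still between calls to the robot, and variables do not carry over. Pictures are saved under pics/ and viewed, and the job is handed in when it is done.

Besides the shell and the picture viewer there is one more tool, called after "Call:" in YAML: its name, and indented under it one key for each argument. drive_tool: Moves the arm, as the interface text tells. Its arguments: {"type":"object","properties":{"plan":{"type":"array"},"squeeze":{"type":"number"}},"required":["plan"]}

```bash
mkdir -p pics; ls
python3 - <<'E'
from rig import r
import cv2
print(r.sense())
for n in("scene","top"):
    s=r.snapshot(n); cv2.imwrite(f"pics/{n}0.png",s["img"]); print(n,s["fov_y"],s["cx"],s["cy"],s["extrinsics"])
    import pickle; pickle.dump(s,open(f"{n}0.pkl","wb"))
E
```

```text
pics
{'clock': 0.0, 'joint_positions': array([ 1.10938500e+00,  1.24520751e-01,  1.65168554e+00,  4.04764130e-06,
        1.36748650e+00, -8.26023860e-02]), 'dq': array([-0.00032589,  0.00071902, -0.00119159, -0.00168219, -0.00078977,
       -0.00108617]), 'joint_torque': array([ 7.77234563e-04, -4.23596871e+01, -3.65462780e+01, -2.96510916e-05,
        6.63799408e-03, -2.65633723e-06]), 'tcp_pos': array([0.24013314, 0.60335783, 0.23003607]), 'tcp_rot': array([-0.59137439, -3.08485037,  0.00317535]), 'contact_force': array([ 0.5417572 , -0.62888689, -0.22987105]), 'moment': array([-0.03535819, -0.00184144, -0.03939683]), 'finger_gap': 0.08525294823092545}
scene 50.192267257463264 319.7707070121548 192.68432767028298 [[ 0.81306595  0.35365051 -0.46244467  1.06238739]
 [ 0.58193544 -0.51633392  0.62829167 -0.69499427]
 [-0.0165802  -0.77995551 -0.6256153   0.74970115]
 [ 0.          0.          0.          1.        ]]
top 52.07487563716951 319.26859254967826 197.66900244062526 [[-0.02055924 -0.9943003   0.10461464  0.49203117]
 [-0.99966234  0.01878065 -0.01795822 -0.03016166]
 [ 0.01589113 -0.10494852 -0.99435068  0.98125311]
 [ 0.          0.          0.          1.        ]]
```

View pics/scene0.png

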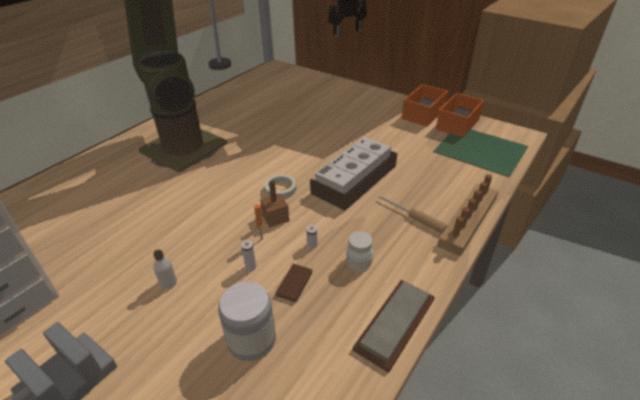

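View pics/top0.png

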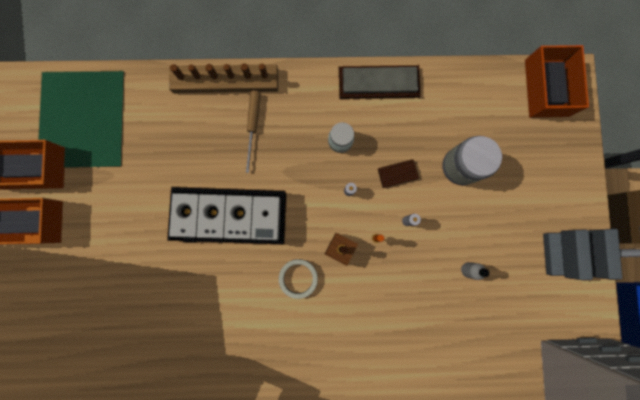

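Run:
```python
import cv2
a=cv2.imread("pics/top0.png"); b=cv2.imread("pics/scene0.png")
def c(im,x0,y0,w,h,k,n):
    o=cv2.resize(im[y0:y0+h,x0:x0+w],None,fx=k,fy=k,interpolation=cv2.INTER_CUBIC)
    for i in range(0,w,10): cv2.putText(o,str(x0+i),(i*k,8),0,.3,(0,0,255),1); cv2.line(o,(i*k,10),(i*k,14),(0,0,255),1)
    for j in range(0,h,10): cv2.putText(o,str(y0+j),(0,j*k+4),0,.3,(0,0,255),1); cv2.line(o,(20,j*k),(24,j*k),(0,0,255),1)
    cv2.imwrite(f"pics/{n}.png",o)
c(a,160,180,130,70,6,"t_dock"); c(a,320,170,115,100,6,"t_cells")
c(b,305,130,100,80,8,"s_dock"); c(b,230,170,100,100,6,"s_cells")
```

```text
(no output)
```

View pics/t_dock.png

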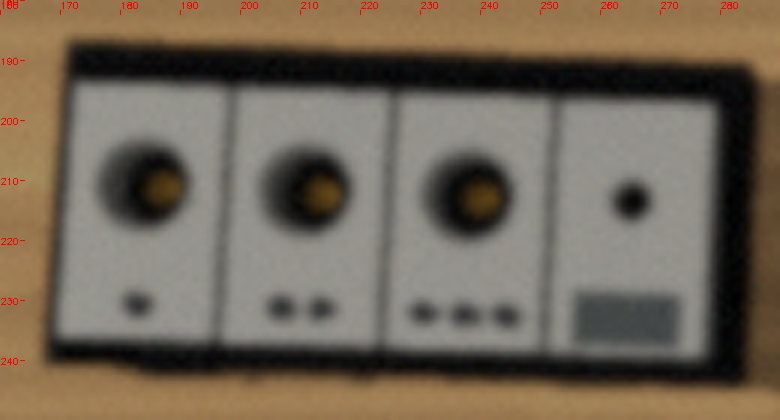

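View pics/t_cells.png

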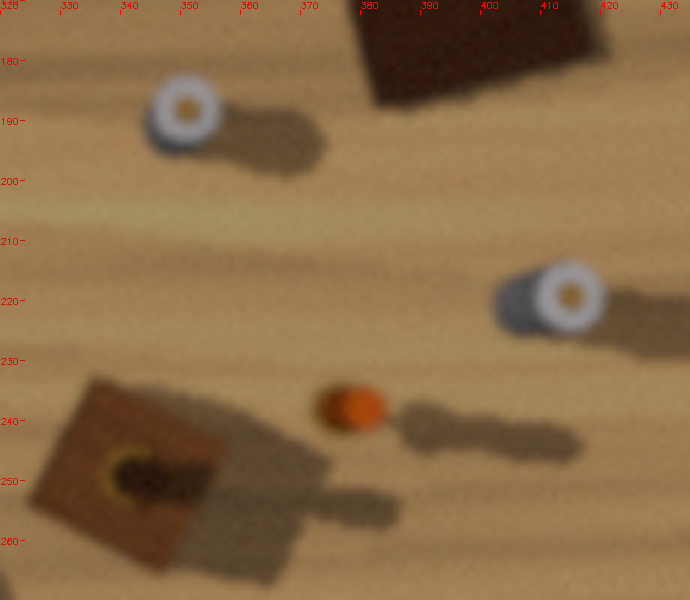

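View pics/s_dock.png

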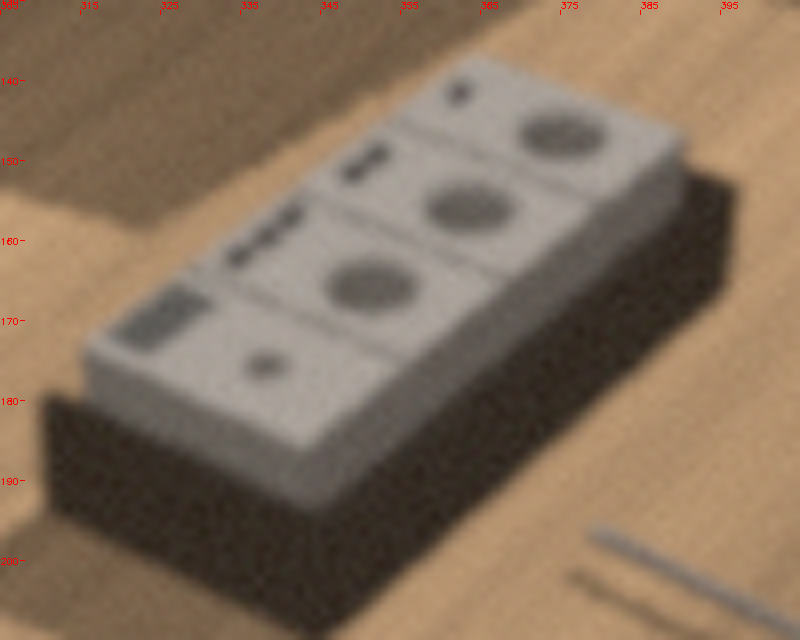

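View pics/s_cells.png

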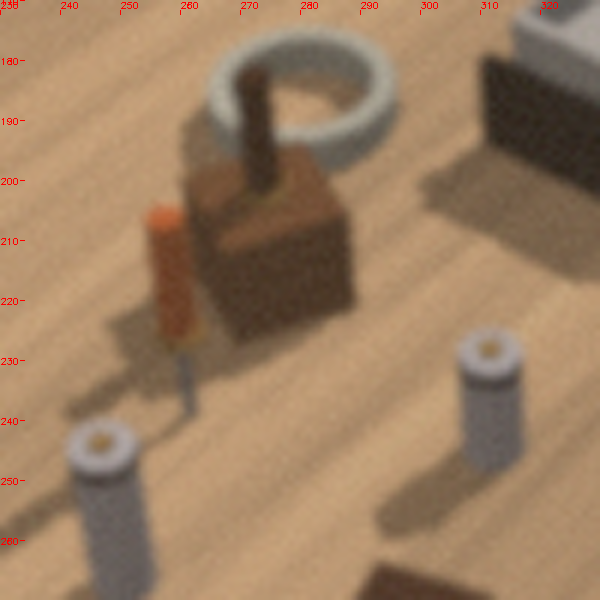

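```bash
cat > h.py <<'E'
import numpy as np, pickle, cv2
S={n:pickle.load(open(f"{n}0.pkl","rb")) for n in("scene","top")}
def ray(n,u,v):
    s=S[n]; f=200/np.tan(np.radians(s["fov_y"]/2)); E=np.array(s["extrinsics"])
    d=E[:3,:3]@np.array([(u-s["cx"])/f,(v-s["cy"])/f,1]); return E[:3,3],d/np.linalg.norm(d)
def tri(t,s):
    A=np.zeros((3,3));b=np.zeros(3);R=[ray("top",*t),ray("scene",*s)]
    for o,d in R: P=np.eye(3)-np.outer(d,d);A+=P;b+=P@o
    p=np.linalg.solve(A,b); return p,[np.linalg.norm((np.eye(3)-np.outer(d,d))@(p-o))*1e3 for o,d in R]
def atz(n,u,v,z):
    o,d=ray(n,u,v); return o+d*(z-o[2])/d[2]
def proj(n,p):
    s=S[n]; f=200/np.tan(np.radians(s["fov_y"]/2)); E=np.array(s["extrinsics"])
    c=E[:3,:3].T@(np.asarray(p)-E[:3,3]); return c[:2]/c[2]*f+[s["cx"],s["cy"]]
E
python3 - <<'E'
from h import *
np.set_printoptions(precision=4,suppress=True)
T=dict(b1=((183.4,210.3),(374.8,146.6)),b2=((210.6,211.3),(363.2,155.6)),b3=((237.4,212.3),(351.1,165.5)),ap=((264.8,212.9),(337.9,175.4)),short=((350.8,187.9),(311.3,227.9)),long=((414.8,218.9),(246.4,243.3)),sty_top=((353.5,250),(271.6,182.1)))
Z=dict(b1=.07,b2=.07,b3=.07,ap=.07,short=.06,long=.08,sty_top=.114+.004)
for k,(t,s) in T.items():
    p,e=tri(t,s); print(k,p,np.round(e,1),atz("top",*t,Z[k])[:2],atz("scene",*s,Z[k])[:2])
c=lambda l,x0,y0:[atz("top",x0+a/6-.4,y0+b/6-.4,z) for a,b,z in l]
m=np.array(c([(72,82,.07),(720,101,.07),(708,360,.07),(52,338,.07)],160,180));print(m,np.linalg.norm(m-np.roll(m,-1,0),axis=1))
q=np.array(c([(96,378,.054),(225,448,.054),(165,572,.054),(32,502,.054)],320,170));print(q,q.mean(0),np.linalg.norm(q-np.roll(q,-1,0),axis=1))
for a,b in[(252,60),(252,75),(262,190)]: print(230+a/6,170+b/6)
E
```

```text
b1 [0.5659 0.2563 0.0681] [0.4 0.4] [0.5654 0.2555] [0.5674 0.2541]
b2 [0.5625 0.196  0.0686] [0.4 0.4] [0.562  0.1954] [0.5638 0.1945]
b3 [0.5592 0.1368 0.0673] [0.5 0.5] [0.5586 0.136 ] [0.5615 0.1339]
ap [0.5564 0.0755 0.0695] [0.3 0.3] [0.5561 0.0753] [0.557  0.0752]
short [ 0.6107 -0.1188  0.0572] [0.6 0.6] [ 0.6099 -0.1189] [ 0.6129 -0.1207]
long [ 0.5361 -0.2567  0.0783] [0.4 0.4] [ 0.5357 -0.2566] [ 0.5378 -0.2576]
sty_top [ 0.4777 -0.1088  0.1291] [8.1 8.1] [ 0.4713 -0.1152] [ 0.474  -0.0936]
[[0.604  0.2822 0.07  ]
 [0.5924 0.042  0.07  ]
 [0.4964 0.0474 0.07  ]
 [0.5094 0.2879 0.07  ]] [0.2405 0.0961 0.2408 0.0947]
[[ 0.5096 -0.0822  0.054 ]
 [ 0.4824 -0.13    0.054 ]
 [ 0.4368 -0.1062  0.054 ]
 [ 0.4638 -0.057   0.054 ]] [ 0.4731 -0.0938  0.054 ] [0.055  0.0514 0.056  0.0522]
272.0 180.0
272.0 182.5
273.6666666666667 201.66666666666666
```

Run:
```python
from h import *
from rig import r
for xy in [(0.4731,-0.0938)]:
  for z in (.058,.118):
    a=proj("top",(*xy,z)); b=proj("scene",(*xy,z))
    print(z,a,(a-[320,170]+.4)*6,b,(b-[230,170]+.4)*6)
for n,w in(("top",(325,225,50,45)),("scene",(250,170,50,65))):
    x,y,ww,h=w; o=cv2.resize(S[n]["img"][y:y+h,x:x+ww],None,fx=12 if n=="top" else 9,fy=12 if n=="top" else 9,interpolation=cv2.INTER_CUBIC)
    o=np.clip(o.astype(float)*2.2,0,255).astype('uint8'); cv2.imwrite(f"pics/sty_{n}.png",o)
```

```text
0.058 [341.28849609 248.7846593 ] [130.13097651 475.10795582] [273.31905974 200.8376212 ] [262.31435847 187.42572721]
0.118 [343.2756514  249.33480761] [142.05390841 478.40884569] [271.24484662 182.01513469] [249.86907971  74.49080815]
```

View pics/sty_top.png

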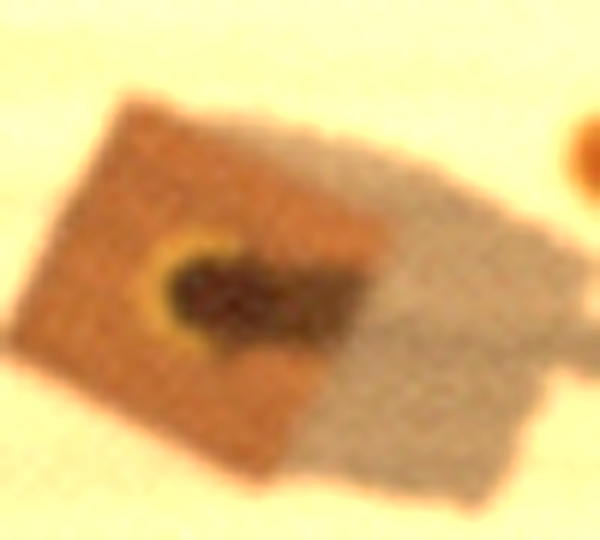

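View pics/sty_scene.png

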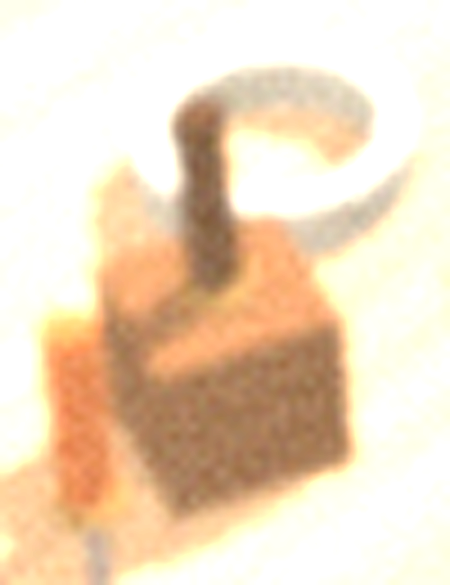

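Run:
```python
from h import *
np.set_printoptions(precision=3,suppress=True)
print("orange top", tri((380.3,237.5),(257.3,206)), atz("top",380.3,237.5,.11))
print("orange base",atz("scene",261,239,0.0))
print("tin",atz("top",478,157,.125),"glue",atz("top",484,272,.1),"jar",atz("top",341,131,.075),"scale",[atz("top",u,v,.014) for u,v in((380,167),(414,160),(419,178),(385,186))],"tape",atz("top",300,278,.022))
```

```text
orange top (array([ 0.497, -0.173,  0.108]), [np.float64(0.8104705923017321), np.float64(0.8104705923016241)]) [ 0.496 -0.174  0.11 ]
orange base [ 0.495 -0.174 -0.   ]
tin [ 0.663 -0.387  0.125] glue [ 0.418 -0.395  0.1  ] jar [ 0.738 -0.099  0.075] scale [array([ 0.665, -0.195,  0.014]), array([ 0.681, -0.278,  0.014]), array([ 0.637, -0.288,  0.014]), array([ 0.619, -0.205,  0.014])] tape [0.407 0.001 0.022]
```

```bash
cat > plan.py <<'E'
import numpy as np
from scipy.spatial.transform import Rotation as Ro
from rig import r
np.set_printoptions(precision=4,suppress=True)
YAW=np.arctan2(-0.052,0.9987)
def Rgoal():
    y=np.array([np.cos(YAW),np.sin(YAW),0]);z=np.array([0,0,-1.]);return np.c_[np.cross(y,z),y,z]
def st():
    s=r.sense();print("t",round(s["clock"],2),"tcp",s["tcp_pos"],"F",np.round(s["contact_force"],1),"gap",round(s["finger_gap"],4));return s
def plan(goal,step=45):
    s=st();p=s["tcp_pos"];R=Ro.from_rotvec(s["tcp_rot"]).as_matrix();g=np.array(goal)
    rv=Ro.from_matrix(R.T@Rgoal()).as_rotvec();print("rotvec left",rv)
    d=(g-p)*1e3;n=max(int(np.ceil(np.linalg.norm(d)/step)),int(np.ceil(np.abs(rv).max()/.15)),1)
    for i in range(n):
        a=np.round(rv/n,3);v=np.round(R.T@d/n,1);print(i,list(a),list(v))
        R=R@Ro.from_rotvec(a).as_matrix()
E
python3 -c "
from plan import *
plan((.536,-.257,.2),44)"
```

```text
t 0.1 tcp [0.2402 0.6034 0.2302] F [0.1 0.1 0.5] gap 0.0854
rotvec left [-0.0017  0.001   1.244 ]
0 [np.float64(-0.0), np.float64(0.0), np.float64(0.059)] [np.float64(-28.2), np.float64(-32.9), np.float64(1.5)]
1 [np.float64(-0.0), np.float64(0.0), np.float64(0.059)] [np.float64(-30.1), np.float64(-31.1), np.float64(1.5)]
2 [np.float64(-0.0), np.float64(0.0), np.float64(0.059)] [np.float64(-31.9), np.float64(-29.3), np.float64(1.5)]
3 [np.float64(-0.0), np.float64(0.0), np.float64(0.059)] [np.float64(-33.6), np.float64(-27.4), np.float64(1.5)]
4 [np.float64(-0.0), np.float64(0.0), np.float64(0.059)] [np.float64(-35.1), np.float64(-25.3), np.float64(1.5)]
5 [np.float64(-0.0), np.float64(0.0), np.float64(0.059)] [np.float64(-36.6), np.float64(-23.2), np.float64(1.5)]
6 [np.float64(-0.0), np.float64(0.0), np.float64(0.059)] [np.float64(-37.9), np.float64(-21.0), np.float64(1.5)]
7 [np.float64(-0.0), np.float64(0.0), np.float64(0.059)] [np.float64(-39.1), np.float64(-18.8), np.float64(1.5)]
8 [np.float64(-0.0), np.float64(0.0), np.float64(0.059)] [np.float64(-40.1), np.float64(-16.4), np
[... 667 characters left out ...]
64(-1.5), np.float64(1.5)]
15 [np.float64(-0.0), np.float64(0.0), np.float64(0.059)] [np.float64(-43.3), np.float64(1.0), np.float64(1.5)]
16 [np.float64(-0.0), np.float64(0.0), np.float64(0.059)] [np.float64(-43.2), np.float64(3.6), np.float64(1.5)]
17 [np.float64(-0.0), np.float64(0.0), np.float64(0.059)] [np.float64(-42.9), np.float64(6.1), np.float64(1.5)]
18 [np.float64(-0.0), np.float64(0.0), np.float64(0.059)] [np.float64(-42.5), np.float64(8.7), np.float64(1.5)]
19 [np.float64(-0.0), np.float64(0.0), np.float64(0.059)] [np.float64(-41.9), np.float64(11.1), np.float64(1.5)]
20 [np.float64(-0.0), np.float64(0.0), np.float64(0.059)] [np.float64(-41.1), np.float64(13.6), np.float64(1.5)]
```

Call:
drive_tool:
  plan:
    - [[0,0,0.059,-28,-33,1.5,100],[0,0,0.059,-30,-31,1.5,100],[0,0,0.059,-32,-29,1.5,100],[0,0,0.059,-34,-27,1.5,100],[0,0,0.059,-35,-25,1.5,100]]
  squeeze: 50

```text
clock: 0.6
tcp_pos: [0.3114, 0.3981, 0.2232]
tcp_rot: [-1.041, -2.964, 0.001]
contact_force: [0.2, -0.3, -0.4]
finger_gap: 0.0858
```

Call:
drive_tool:
  plan:
    - [[0,0,0.059,-37,-23,1.5,100],[0,0,0.059,-38,-21,1.5,100],[0,0,0.059,-39,-19,1.5,100],[0,0,0.059,-40,-16,1.5,100],[0,0,0.059,-41,-14,1.5,100]]

```text
clock: 1.1
tcp_pos: [0.3824, 0.1934, 0.2159]
tcp_rot: [1.466, 2.779, -0.0]
contact_force: [0.8, 0.1, 0.5]
finger_gap: 0.0854
```

Call:
drive_tool:
  plan:
    - [[0,0,0.059,-42,-12,1.5,100],[0,0,0.059,-42,-9,1.5,100],[0,0,0.059,-43,-7,1.5,100],[0,0,0.059,-43,-4,1.5,100],[0,0,0.059,-43,-2,1.5,100]]

```text
clock: 1.6
tcp_pos: [0.4517, -0.0117, 0.2085]
tcp_rot: [-1.859, -2.532, -0.0]
contact_force: [0.7, 0.3, 0.3]
finger_gap: 0.0856
```

Call:
drive_tool:
  plan:
    - [[0,0,0.059,-43,1,1.5,100],[0,0,0.059,-43,4,1.5,100],[0,0,0.059,-43,6,1.5,100],[0,0,0.059,-42,9,1.5,100],[0,0,0.059,-42,11,1.5,100]]

```text
clock: 2.1
tcp_pos: [0.5225, -0.2157, 0.2007]
tcp_rot: [-2.211, -2.231, 0.0]
contact_force: [0.1, 1.0, -0.9]
finger_gap: 0.0854
```

```bash
python3 -c "
from plan import *
plan((.536,-.257,.2),44)"
```

```text
t 2.1 tcp [ 0.5225 -0.2157  0.2007] F [ 0.1  1.  -0.9] gap 0.0854
rotvec left [-0.0006 -0.0005  0.0612]
0 [np.float64(-0.001), np.float64(-0.001), np.float64(0.061)] [np.float64(-41.4), np.float64(13.2), np.float64(0.6)]
```

Call:
drive_tool:
  plan:
    - [[0,0,0.061,-41.4,13.2,0.6,100],[0,0,0,0,0,40,100],[0,0,0,0,0,40,80],[0,0,0,0,0,0,80]]

```text
clock: 2.5
tcp_pos: [0.5316, -0.2531, 0.1133]
tcp_rot: [-2.266, -2.156, 0.006]
contact_force: [-0.8, 0.3, -0.9]
finger_gap: 0.0685
```

```bash
cat > pic.py <<'E'
import sys,cv2
from rig import r
def pic(n,name,x,y,w,h,k):
    s=r.snapshot(n);cv2.imwrite(f"pics/{name}.png",cv2.resize(s["img"][y:y+h,x:x+w],None,fx=k,fy=k,interpolation=cv2.INTER_CUBIC))
E
python3 -c "
from plan import *
from pic import pic
plan((.536,-.257,.036),40)
pic('scene','a1',180,160,150,110,5)"
```

```text
t 2.5 tcp [ 0.5316 -0.2531  0.1133] F [-0.8  0.3 -0.9] gap 0.0685
rotvec left [-0.0123 -0.0065  0.0022]
0 [np.float64(-0.006), np.float64(-0.003), np.float64(0.001)] [np.float64(-2.1), np.float64(2.8), np.float64(38.6)]
1 [np.float64(-0.006), np.float64(-0.003), np.float64(0.001)] [np.float64(-2.0), np.float64(2.5), np.float64(38.6)]
```

View pics/a1.png

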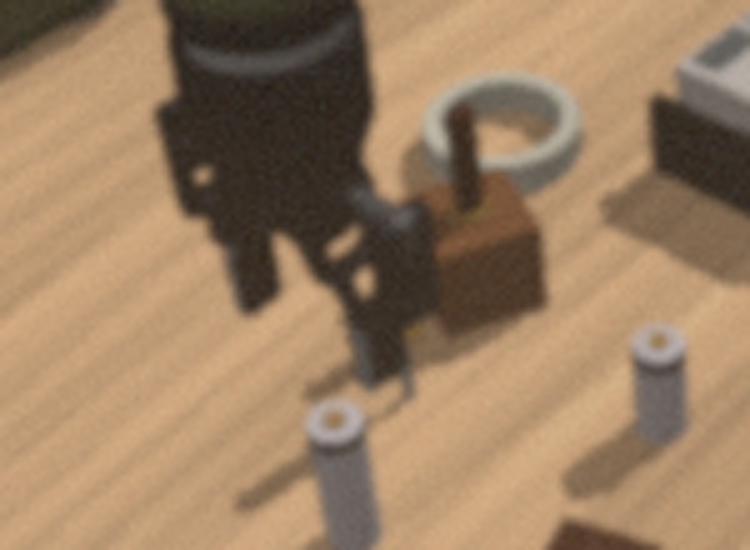

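Call:
drive_tool:
  plan:
    - [[-0.006,-0.003,0.001,-2.1,2.8,10,80],[-0.006,-0.003,0.001,-2,2,0,80],[0,0,0,0,0,0,80]]

```text
clock: 2.85
tcp_pos: [0.5418, -0.2601, 0.1126]
tcp_rot: [2.266, 2.153, 0.007]
contact_force: [0.2, -0.0, 0.5]
finger_gap: 0.0681
```

```bash
python3 -c "
from plan import *
from h import proj
plan((.536,-.257,.036),20)
print(proj('scene',(.5316,-.2531,.1133)))"
```

```text
t 2.85 tcp [ 0.5418 -0.2601  0.1126] F [ 0.2 -0.   0.5] gap 0.0681
rotvec left [0.0148 0.0075 0.0013]
0 [np.float64(0.004), np.float64(0.002), np.float64(0.0)] [np.float64(0.9), np.float64(-1.8), np.float64(19.1)]
1 [np.float64(0.004), np.float64(0.002), np.float64(0.0)] [np.float64(0.8), np.float64(-1.7), np.float64(19.1)]
2 [np.float64(0.004), np.float64(0.002), np.float64(0.0)] [np.float64(0.8), np.float64(-1.6), np.float64(19.1)]
3 [np.float64(0.004), np.float64(0.002), np.float64(0.0)] [np.float64(0.7), np.float64(-1.5), np.float64(19.2)]
[243.8157 229.9927]
```

Call:
drive_tool:
  plan:
    - [[0,0,0,0,0,0,80],[0,0,0,0,0,0,80]]

```text
clock: 3.05
tcp_pos: [0.5413, -0.2598, 0.1119]
tcp_rot: [2.267, 2.154, 0.007]
contact_force: [-0.8, -0.4, -0.0]
finger_gap: 0.0682
```

```bash
python3 -c "
from plan import *
plan((.536,-.257,.036),20)"
```

```text
t 3.05 tcp [ 0.5413 -0.2598  0.1119] F [-0.8 -0.4 -0. ] gap 0.0682
rotvec left [0.0136 0.0068 0.0013]
0 [np.float64(0.003), np.float64(0.002), np.float64(0.0)] [np.float64(0.8), np.float64(-1.6), np.float64(18.9)]
1 [np.float64(0.003), np.float64(0.002), np.float64(0.0)] [np.float64(0.7), np.float64(-1.5), np.float64(19.0)]
2 [np.float64(0.003), np.float64(0.002), np.float64(0.0)] [np.float64(0.7), np.float64(-1.5), np.float64(19.0)]
3 [np.float64(0.003), np.float64(0.002), np.float64(0.0)] [np.float64(0.6), np.float64(-1.4), np.float64(19.0)]
```

Call:
drive_tool:
  plan:
    - [[0.012,0.006,0.001,1.5,-4,10,80],[0,0,0,0,0,10,80],[0,0,0,0,0,0,80],[0,0,0,0,0,0,80]]

```text
clock: 3.45
tcp_pos: [0.5363, -0.2576, 0.0896]
tcp_rot: [-2.277, -2.162, 0.001]
contact_force: [0.4, -0.6, 0.2]
finger_gap: 0.0683
```

```bash
python3 -c "
from plan import *
plan((.536,-.257,.036),20)"
```

```text
t 3.45 tcp [ 0.5363 -0.2576  0.0896] F [ 0.4 -0.6  0.2] gap 0.0683
rotvec left [-0.0017 -0.0009 -0.    ]
0 [np.float64(-0.001), np.float64(-0.0), np.float64(-0.0)] [np.float64(0.2), np.float64(-0.1), np.float64(17.9)]
1 [np.float64(-0.001), np.float64(-0.0), np.float64(-0.0)] [np.float64(0.2), np.float64(-0.1), np.float64(17.9)]
2 [np.float64(-0.001), np.float64(-0.0), np.float64(-0.0)] [np.float64(0.2), np.float64(-0.1), np.float64(17.9)]
```

Call:
drive_tool:
  plan:
    - [[0,0,0,0.5,0,18,80],[0,0,0,0,0,18,80],[0,0,0,0,0,16.5,80],[0,0,0,0,0,0,80],[0,0,0,0,0,0,80]]

```text
clock: 3.95
tcp_pos: [0.5369, -0.2574, 0.038]
tcp_rot: [-2.278, -2.162, 0.0]
contact_force: [0.2, -1.0, 0.2]
finger_gap: 0.068
```

```bash
python3 -c "
from plan import *
from pic import pic
plan((.536,-.257,.036),20)
pic('scene','a2',180,160,150,110,5)"
```

```text
t 3.95 tcp [ 0.5369 -0.2574  0.038 ] F [ 0.2 -1.   0.2] gap 0.068
rotvec left [-0.0006 -0.0003 -0.    ]
0 [np.float64(-0.001), np.float64(-0.0), np.float64(-0.0)] [np.float64(0.4), np.float64(-0.9), np.float64(2.0)]
```

View pics/a2.png

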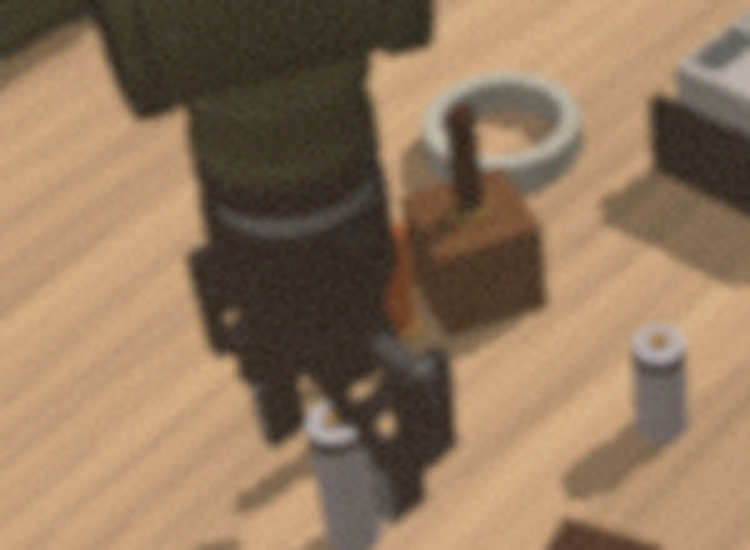

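Call:
drive_tool:
  plan:
    - [[0,0,0,0.4,-0.9,1,40],[0,0,0,0,0,0,25],[0,0,0,0,0,0,0],[0,0,0,0,0,0,0],[0,0,0,0,0,0,0]]
  squeeze: 40

```text
clock: 4.5
tcp_pos: [0.5364, -0.2573, 0.0379]
tcp_rot: [2.278, 2.162, 0.0]
contact_force: [-0.6, 0.6, 3.4]
finger_gap: 0.025
```

Call:
drive_tool:
  plan:
    - [[0,0,0,0,0,0,0],[0,0,0,0,0,-5,0],[0,0,0,0,0,-15,0],[0,0,0,0,0,-25,0],[0,0,0,0,0,-35,0]]

```text
clock: 5.0
tcp_pos: [0.5346, -0.2561, 0.1164]
tcp_rot: [-2.275, -2.16, 0.002]
contact_force: [0.9, -0.2, -0.9]
finger_gap: 0.0255
```

Call:
drive_tool:
  plan:
    - [[0,0,0,0,0,-35,0],[0,0,0,0,0,-20,0],[0,0,0,0,0,0,0],[0,0,0,0,0,0,0],[0,0,0,0,0,0,0]]

```text
clock: 5.5
tcp_pos: [0.5349, -0.2564, 0.17]
tcp_rot: [-2.276, -2.161, 0.002]
contact_force: [0.3, 0.5, -0.3]
finger_gap: 0.0254
```

```bash
python3 -c "
from plan import *
from pic import pic
plan((.566,.255,.175),44)
pic('scene','a3',180,130,150,110,5)"
```

```text
t 5.5 tcp [ 0.5349 -0.2564  0.17  ] F [ 0.3  0.5 -0.3] gap 0.0254
rotvec left [-0.0031 -0.0017  0.    ]
0 [np.float64(-0.0), np.float64(-0.0), np.float64(0.0)] [np.float64(42.7), np.float64(0.4), np.float64(-0.3)]
1 [np.float64(-0.0), np.float64(-0.0), np.float64(0.0)] [np.float64(42.7), np.float64(0.4), np.float64(-0.3)]
2 [np.float64(-0.0), np.float64(-0.0), np.float64(0.0)] [np.float64(42.7), np.float64(0.4), np.float64(-0.3)]
3 [np.float64(-0.0), np.float64(-0.0), np.float64(0.0)] [np.float64(42.7), np.float64(0.4), np.float64(-0.3)]
4 [np.float64(-0.0), np.float64(-0.0), np.float64(0.0)] [np.float64(42.7), np.float64(0.4), np.float64(-0.3)]
5 [np.float64(-0.0), np.float64(-0.0), np.float64(0.0)] [np.float64(42.7), np.float64(0.4), np.float64(-0.3)]
6 [np.float64(-0.0), np.float64(-0.0), np.float64(0.0)] [np.float64(42.7), np.float64(0.4), np.float64(-0.3)]
7 [np.float64(-0.0), np.float64(-0.0), np.float64(0.0)] [np.float64(42.7), np.float64(0.4), np.float64(-0.3)]
8 [np.float64(-0.0), np.float64(-0.0), np.float64(0.0)] [np.float64(42.7), np.float64(0.4), np.float64(-0.3)]
9 [np.float64(-0.0), np.float64(-0.0), np.float64(0.0)] [np.float64(42.7), np.float64(0.4), np.float64(-0.3)]
10 [np.float64(-0.0), np.float64(-0.0), np.float64(0.0)] [np.float64(42.7), np.float64(0.4), np.float64(-0.3)]
11 [np.float64(-0.0), np.float64(-0.0), np.float64(0.0)] [np.float64(42.7), np.float64(0.4), np.float64(-0.3)]
```

View pics/a3.png

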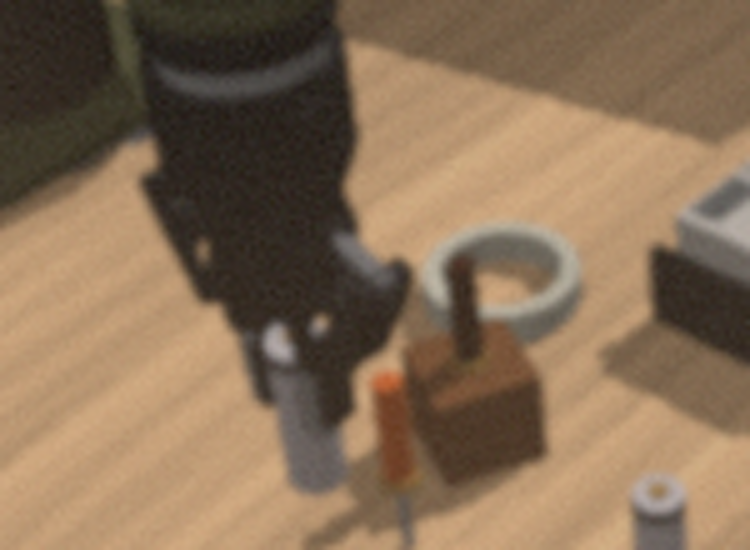

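Call:
drive_tool:
  plan:
    - [[0,0,0,20,0.4,-0.5,0],[0,0,0,40,0.4,-0.5,0],[0,0,0,45,0.4,-0.5,0],[0,0,0,45,0.4,-0.5,0],[0,0,0,45,0.4,-0.5,0]]

```text
clock: 6.05
tcp_pos: [0.5471, -0.0607, 0.1728]
tcp_rot: [-2.277, -2.16, 0.003]
contact_force: [0.7, 0.2, -2.3]
finger_gap: 0.0251
```

Call:
drive_tool:
  plan:
    - [[0,0,0,45,0.4,-0.5,0],[0,0,0,45,0.4,-0.5,0],[0,0,0,45,0.4,-0.5,0],[0,0,0,45,0.4,-0.5,0],[0,0,0,45,0.4,-0.5,0]]

```text
clock: 6.55
tcp_pos: [0.5608, 0.1639, 0.1753]
tcp_rot: [-2.277, -2.162, 0.004]
contact_force: [0.6, -0.6, -0.4]
finger_gap: 0.0249
```

Call:
drive_tool:
  plan:
    - [[0,0,0,45,0.4,-0.5,0],[0,0,0,30,0.4,0,0],[0,0,0,17,0.4,0,0],[0,0,0,0,0,0,0],[0,0,0,0,0,0,0]]

```text
clock: 7.05
tcp_pos: [0.5675, 0.2532, 0.1766]
tcp_rot: [-2.278, -2.163, 0.003]
contact_force: [0.0, 0.2, -1.3]
finger_gap: 0.0253
```

```bash
python3 -c "
from plan import *
plan((.566,.255,.12),20)
from pic import pic
pic('scene','a4',300,60,120,110,6)
pic('top','a4t',150,140,120,110,6)"
```

```text
t 7.05 tcp [0.5675 0.2532 0.1766] F [ 0.   0.2 -1.3] gap 0.0253
rotvec left [-0.0017  0.0014  0.    ]
0 [np.float64(-0.001), np.float64(0.0), np.float64(0.0)] [np.float64(0.6), np.float64(-0.5), np.float64(18.9)]
1 [np.float64(-0.001), np.float64(0.0), np.float64(0.0)] [np.float64(0.6), np.float64(-0.5), np.float64(18.9)]
2 [np.float64(-0.001), np.float64(0.0), np.float64(0.0)] [np.float64(0.6), np.float64(-0.5), np.float64(18.9)]
```

View pics/a4.png

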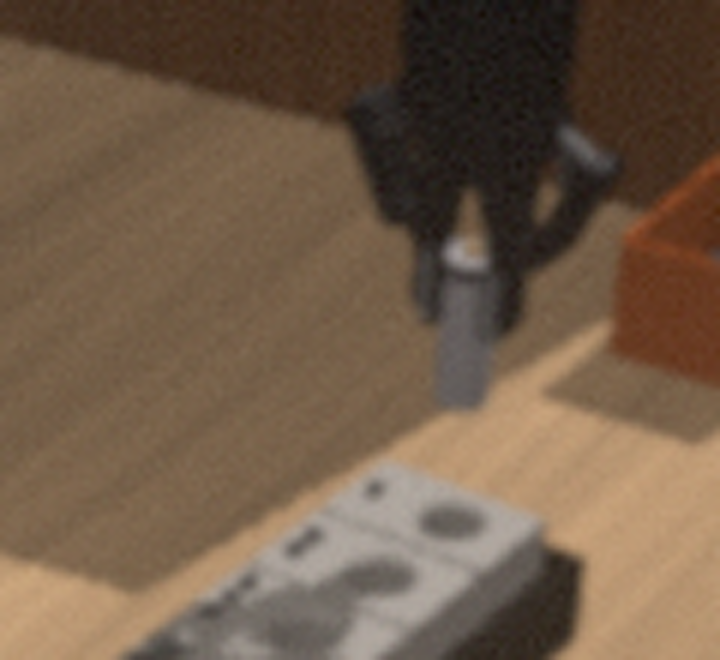

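View pics/a4t.png

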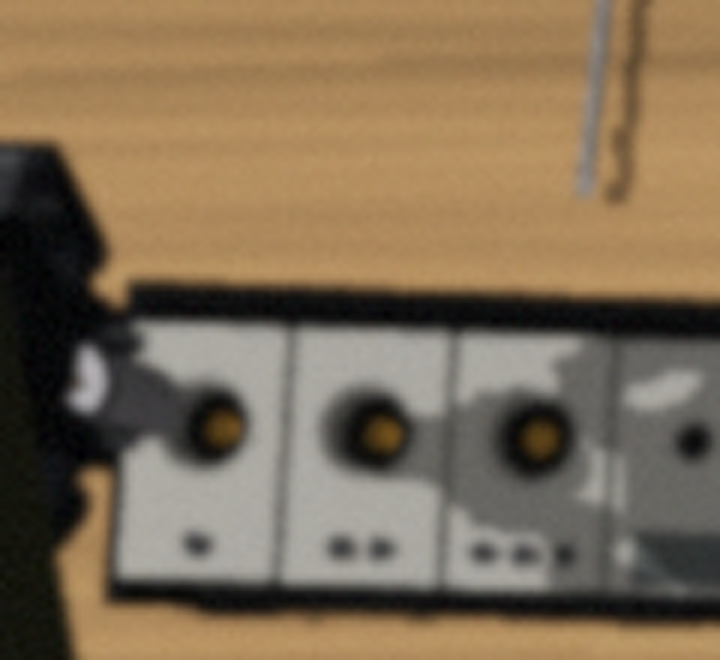

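```bash
python3 -c "
from h import *
for z in (.1386,.1386+.08):
  a=proj('scene',(.5675,.2532,z));b=proj('top',(.5675,.2532,z));print((a-[300,60]+.4)*6,(b-[150,140]+.4)*6)"
```

```text
[459.72222972 399.46119907] [146.72968619 403.10351378]
[471.43755825 244.00448136] [ 59.77439082 381.72500551]
```

Call:
drive_tool:
  plan:
    - [[0,0,0,1.8,-1.5,15,0],[0,0,0,0,0,20,0],[0,0,0,0,0,20,0],[0,0,0,0,0,5,0],[0,0,0,0,0,0,0]]

```text
clock: 7.65
tcp_pos: [0.5654, 0.2549, 0.1158]
tcp_rot: [-2.278, -2.161, 0.005]
contact_force: [-0.2, 0.0, -0.5]
finger_gap: 0.0253
```

Call:
drive_tool:
  plan:
    - [[0,0,0,0,0,0,0],[0,0,0,0,0,0,0]]

```text
clock: 7.85
tcp_pos: [0.5674, 0.256, 0.1192]
tcp_rot: [2.278, 2.162, 0.004]
contact_force: [-0.4, 0.3, -1.1]
finger_gap: 0.0249
```

```bash
python3 -c "
from plan import *
plan((.566,.255,.084),10)
from pic import pic
pic('scene','a5',310,80,120,100,6)"
```

```text
t 7.85 tcp [0.5674 0.256  0.1192] F [-0.4  0.3 -1.1] gap 0.0249
rotvec left [ 0.0023 -0.001  -0.0002]
0 [np.float64(0.001), np.float64(-0.0), np.float64(-0.0)] [np.float64(-0.3), np.float64(-0.4), np.float64(8.8)]
1 [np.float64(0.001), np.float64(-0.0), np.float64(-0.0)] [np.float64(-0.3), np.float64(-0.3), np.float64(8.8)]
2 [np.float64(0.001), np.float64(-0.0), np.float64(-0.0)] [np.float64(-0.3), np.float64(-0.3), np.float64(8.8)]
3 [np.float64(0.001), np.float64(-0.0), np.float64(-0.0)] [np.float64(-0.3), np.float64(-0.3), np.float64(8.8)]
```

View pics/a5.png

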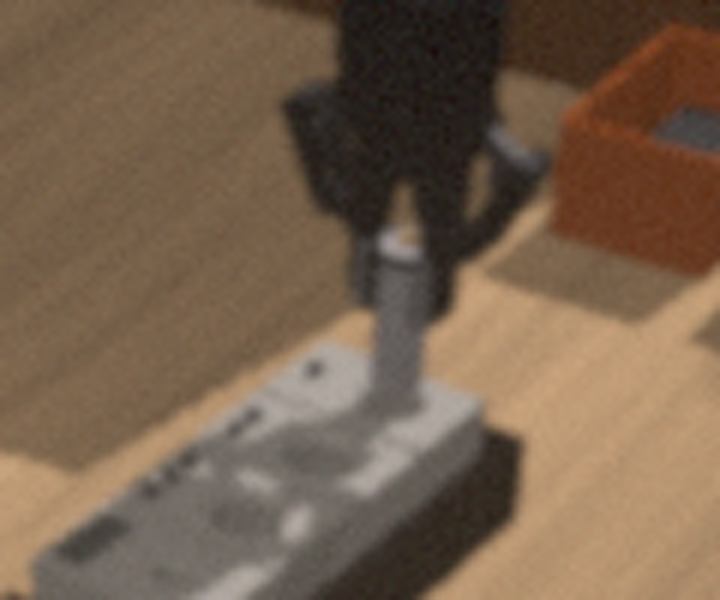

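Call:
drive_tool:
  plan:
    - [[0,0,0,-1,-1.2,8,0],[0,0,0,0,0,8,0],[0,0,0,0,0,6,0],[0,0,0,0,0,5,0],[0,0,0,0,0,0,0]]

```text
clock: 8.4
tcp_pos: [0.5644, 0.2547, 0.0891]
tcp_rot: [-2.278, -2.162, 0.004]
contact_force: [-0.9, 0.7, -1.0]
finger_gap: 0.0251
```

Call:
drive_tool:
  plan:
    - [[0,0,0,0,0,4,0],[0,0,0,0,0,2,0],[0,0,0,0,0,1,0],[0,0,0,0,0,0,0]]

```text
clock: 8.8
tcp_pos: [0.5654, 0.255, 0.084]
tcp_rot: [2.278, 2.163, 0.001]
contact_force: [0.0, 0.7, -0.3]
finger_gap: 0.0249
```

Call:
drive_tool:
  plan:
    - [[0,0,0,0,0,1,0],[0,0,0,0,0,1,0],[0,0,0,0,0,0,0],[0,0,0,0,0,0,0]]

```text
clock: 9.2
tcp_pos: [0.5655, 0.2552, 0.0839]
tcp_rot: [2.278, 2.163, 0.001]
contact_force: [-4.9, -0.6, 8.6]
finger_gap: 0.0249
```

Call:
drive_tool:
  plan:
    - [[0,0,0,0,0,-1.2,0],[0,0,0,0,0,0,40],[0,0,0,0,0,0,60],[0,0,0,0,0,0,70],[0,0,0,0,0,0,70]]

```text
clock: 9.7
tcp_pos: [0.5652, 0.2549, 0.0826]
tcp_rot: [-2.278, -2.163, 0.0]
contact_force: [0.3, 0.3, -0.0]
finger_gap: 0.0597
```

Call:
drive_tool:
  plan:
    - [[0,0,0,0,0,-10,75],[0,0,0,0,0,-20,75],[0,0,0,0,0,-30,75],[0,0,0,0,0,-30,75],[0,0,0,-20,0,-10,75]]

```text
clock: 10.2
tcp_pos: [0.5662, 0.2369, 0.1883]
tcp_rot: [2.274, 2.164, 0.011]
contact_force: [-0.4, 0.5, 0.5]
finger_gap: 0.0641
```

```bash
python3 -c "
from plan import *
plan((.611,-.1195,.18),45)
from pic import pic
pic('scene','a6',310,80,120,100,6)"
```

```text
t 10.2 tcp [0.5662 0.2369 0.1883] F [-0.4  0.5  0.5] gap 0.0641
rotvec left [ 0.0071 -0.0033  0.0023]
0 [np.float64(0.001), np.float64(-0.0), np.float64(0.0)] [np.float64(-44.2), np.float64(7.8), np.float64(0.9)]
1 [np.float64(0.001), np.float64(-0.0), np.float64(0.0)] [np.float64(-44.2), np.float64(7.8), np.float64(0.9)]
2 [np.float64(0.001), np.float64(-0.0), np.float64(0.0)] [np.float64(-44.2), np.float64(7.8), np.float64(0.9)]
3 [np.float64(0.001), np.float64(-0.0), np.float64(0.0)] [np.float64(-44.2), np.float64(7.8), np.float64(0.9)]
4 [np.float64(0.001), np.float64(-0.0), np.float64(0.0)] [np.float64(-44.2), np.float64(7.8), np.float64(0.9)]
5 [np.float64(0.001), np.float64(-0.0), np.float64(0.0)] [np.float64(-44.2), np.float64(7.8), np.float64(0.9)]
6 [np.float64(0.001), np.float64(-0.0), np.float64(0.0)] [np.float64(-44.2), np.float64(7.8), np.float64(0.9)]
7 [np.float64(0.001), np.float64(-0.0), np.float64(0.0)] [np.float64(-44.2), np.float64(7.8), np.float64(0.9)]
```

View pics/a6.png

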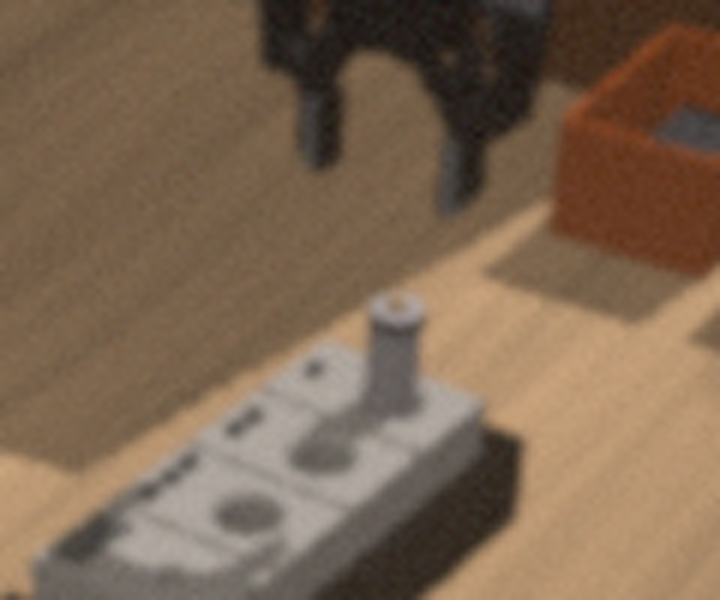

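Long cell stands seated in bay one (top near crop 396,303). Now the short cell.

Call:
drive_tool:
  plan:
    - [[0,0,0,-35,7,1,75],[0,0,0,-45,8,1,75],[0,0,0,-45,8,1,75],[0,0,0,-45,8,1,75],[0,0,0,-45,8,1,75]]

```text
clock: 10.75
tcp_pos: [0.5919, 0.0166, 0.1781]
tcp_rot: [2.278, 2.163, 0.001]
contact_force: [0.1, 0.2, 0.3]
finger_gap: 0.0641
```

Call:
drive_tool:
  plan:
    - [[0,0,0,-45,8,0,75],[0,0,0,-45,8,0,75],[0,0,0,-30,7,0,75],[0,0,0,-15,0,0,75],[0,0,0,0,0,0,75]]

```text
clock: 11.25
tcp_pos: [0.6077, -0.1191, 0.1778]
tcp_rot: [-2.281, -2.16, 0.0]
contact_force: [-0.7, 0.2, 0.1]
finger_gap: 0.0639
```

Call:
drive_tool:
  plan:
    - [[0,0,0,0,0,0,75],[0,0,0,0,0,0,75]]

```text
clock: 11.45
tcp_pos: [0.6078, -0.1162, 0.1778]
tcp_rot: [-2.276, -2.164, -0.0]
contact_force: [-0.7, -0.5, 0.2]
finger_gap: 0.0637
```

```bash
python3 -c "
from plan import *
plan((.611,-.1195,.033),25)"
```

```text
t 11.45 tcp [ 0.6078 -0.1162  0.1778] F [-0.7 -0.5  0.2] gap 0.0637
rotvec left [-0.0003 -0.0005  0.0017]
0 [np.float64(-0.0), np.float64(-0.0), np.float64(0.0)] [np.float64(-0.5), np.float64(0.6), np.float64(24.1)]
1 [np.float64(-0.0), np.float64(-0.0), np.float64(0.0)] [np.float64(-0.5), np.float64(0.6), np.float64(24.1)]
2 [np.float64(-0.0), np.float64(-0.0), np.float64(0.0)] [np.float64(-0.5), np.float64(0.6), np.float64(24.1)]
3 [np.float64(-0.0), np.float64(-0.0), np.float64(0.0)] [np.float64(-0.5), np.float64(0.6), np.float64(24.1)]
4 [np.float64(-0.0), np.float64(-0.0), np.float64(0.0)] [np.float64(-0.5), np.float64(0.6), np.float64(24.1)]
5 [np.float64(-0.0), np.float64(-0.0), np.float64(0.0)] [np.float64(-0.5), np.float64(0.6), np.float64(24.1)]
```

Call:
drive_tool:
  plan:
    - [[0,0,0,-3.4,3.2,20,75],[0,0,0,0,0,25,75],[0,0,0,0,0,25,75],[0,0,0,0,0,15,75],[0,0,0,0,0,5,75]]

```text
clock: 11.95
tcp_pos: [0.6096, -0.1198, 0.0857]
tcp_rot: [-2.274, -2.162, 0.003]
contact_force: [0.1, -0.2, -0.1]
finger_gap: 0.064
```

Call:
drive_tool:
  plan:
    - [[0,0,0,0,0,0,75],[0,0,0,0,0,0,75]]

```text
clock: 12.15
tcp_pos: [0.6119, -0.1213, 0.0893]
tcp_rot: [2.277, 2.162, 0.002]
contact_force: [-0.3, 0.4, 0.7]
finger_gap: 0.0642
```

```bash
python3 -c "
from plan import *
plan((.611,-.1195,.033),20)"
```

```text
t 12.15 tcp [ 0.6119 -0.1213  0.0893] F [-0.3  0.4  0.7] gap 0.0642
rotvec left [0.0021 0.0004 0.0005]
0 [np.float64(0.001), np.float64(0.0), np.float64(0.0)] [np.float64(0.6), np.float64(-0.4), np.float64(18.8)]
1 [np.float64(0.001), np.float64(0.0), np.float64(0.0)] [np.float64(0.6), np.float64(-0.3), np.float64(18.8)]
2 [np.float64(0.001), np.float64(0.0), np.float64(0.0)] [np.float64(0.6), np.float64(-0.3), np.float64(18.8)]
```

Call:
drive_tool:
  plan:
    - [[0,0,0,1.6,-0.8,16,75],[0,0,0,0,0,18,75],[0,0,0,0,0,15,75],[0,0,0,0,0,6,75],[0,0,0,0,0,0,75]]

```text
clock: 12.65
tcp_pos: [0.6093, -0.1194, 0.0313]
tcp_rot: [-2.277, -2.161, 0.002]
contact_force: [0.1, -0.3, -0.2]
finger_gap: 0.0643
```

Call:
drive_tool:
  plan:
    - [[0,0,0,0,0,0,75],[0,0,0,0,0,0,75]]

```text
clock: 12.85
tcp_pos: [0.611, -0.12, 0.0339]
tcp_rot: [2.277, 2.162, 0.001]
contact_force: [-0.5, 0.2, 0.2]
finger_gap: 0.0636
```

```bash
python3 -c "
from plan import *
plan((.611,-.1195,.033),20)
from pic import pic
pic('scene','a7',240,150,120,110,6)"
```

```text
t 12.85 tcp [ 0.611  -0.12    0.0339] F [-0.5  0.2  0.2] gap 0.0636
rotvec left [0.0018 0.0004 0.    ]
0 [np.float64(0.002), np.float64(0.0), np.float64(0.0)] [np.float64(0.5), np.float64(-0.1), np.float64(0.9)]
```

View pics/a7.png

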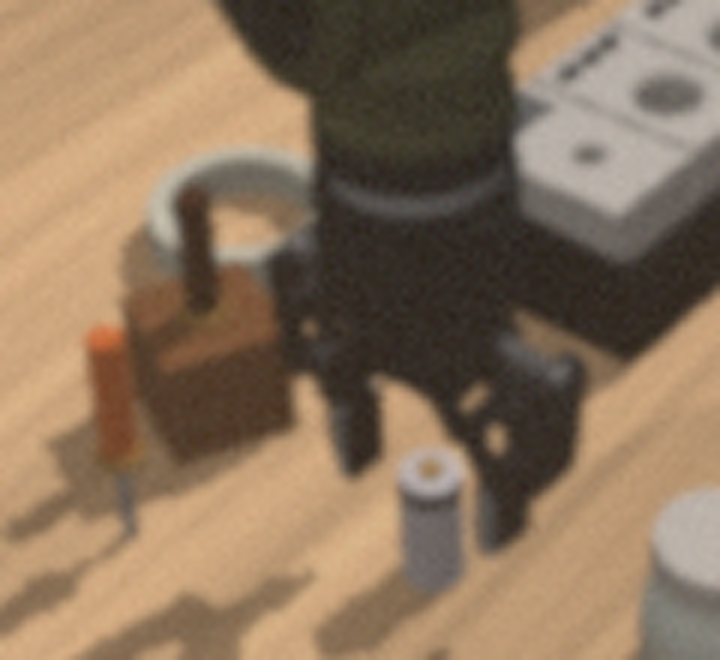

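Call:
drive_tool:
  plan:
    - [[0,0,0,0.5,0,0.5,40],[0,0,0,0,0,0,25],[0,0,0,0,0,0,0],[0,0,0,0,0,0,0],[0,0,0,0,0,0,0]]
  squeeze: 40

```text
clock: 13.4
tcp_pos: [0.6105, -0.1193, 0.0328]
tcp_rot: [2.278, 2.163, 0.0]
contact_force: [-0.1, 0.0, 3.8]
finger_gap: 0.0245
```

Call:
drive_tool:
  plan:
    - [[0,0,0,0,0,0,0],[0,0,0,0,0,-5,0],[0,0,0,0,0,-15,0],[0,0,0,0,0,-30,0],[0,0,0,0,0,-35,0]]

```text
clock: 13.9
tcp_pos: [0.6091, -0.1189, 0.1174]
tcp_rot: [-2.277, -2.161, 0.002]
contact_force: [0.5, -0.1, 0.4]
finger_gap: 0.0245
```

Call:
drive_tool:
  plan:
    - [[0,0,0,0,0,-35,0],[0,0,0,0,0,-15,0],[0,0,0,0,0,0,0],[0,0,0,0,0,0,0],[0,0,0,0,0,0,0]]

```text
clock: 14.4
tcp_pos: [0.6088, -0.1188, 0.1645]
tcp_rot: [-2.276, -2.16, 0.004]
contact_force: [-0.1, 0.8, -1.5]
finger_gap: 0.0246
```

```bash
python3 -c "
from plan import *
plan((.5625,.1955,.165),45)"
```

```text
t 14.4 tcp [ 0.6088 -0.1188  0.1645] F [-0.1  0.8 -1.5] gap 0.0246
rotvec left [-0.0044 -0.001   0.0001]
0 [np.float64(-0.001), np.float64(-0.0), np.float64(0.0)] [np.float64(38.9), np.float64(-7.8), np.float64(0.0)]
1 [np.float64(-0.001), np.float64(-0.0), np.float64(0.0)] [np.float64(38.9), np.float64(-7.8), np.float64(0.0)]
2 [np.float64(-0.001), np.float64(-0.0), np.float64(0.0)] [np.float64(38.9), np.float64(-7.8), np.float64(-0.0)]
3 [np.float64(-0.001), np.float64(-0.0), np.float64(0.0)] [np.float64(38.9), np.float64(-7.8), np.float64(-0.0)]
4 [np.float64(-0.001), np.float64(-0.0), np.float64(0.0)] [np.float64(38.9), np.float64(-7.8), np.float64(-0.0)]
5 [np.float64(-0.001), np.float64(-0.0), np.float64(0.0)] [np.float64(38.9), np.float64(-7.8), np.float64(-0.0)]
6 [np.float64(-0.001), np.float64(-0.0), np.float64(0.0)] [np.float64(38.9), np.float64(-7.8), np.float64(-0.0)]
7 [np.float64(-0.001), np.float64(-0.0), np.float64(0.0)] [np.float64(38.9), np.float64(-7.8), np.float64(-0.0)]
```

Call:
drive_tool:
  plan:
    - [[0,0,0,20,-5,0,0],[0,0,0,40,-8,0,0],[0,0,0,45,-9,0,0],[0,0,0,45,-9,0,0],[0,0,0,45,-9,0,0]]

```text
clock: 14.9
tcp_pos: [0.5787, 0.0791, 0.1648]
tcp_rot: [-2.277, -2.16, 0.005]
contact_force: [1.0, -0.5, -0.9]
finger_gap: 0.025
```

Call:
drive_tool:
  plan:
    - [[0,0,0,45,-9,0,0],[0,0,0,40,-8,0,0],[0,0,0,25,-5,0,0],[0,0,0,6,0,0,0],[0,0,0,0,0,0,0]]

```text
clock: 15.4
tcp_pos: [0.5635, 0.195, 0.1654]
tcp_rot: [-2.276, -2.164, 0.005]
contact_force: [1.0, -1.0, -0.4]
finger_gap: 0.0244
```

Call:
drive_tool:
  plan:
    - [[0,0,0,0,0,0,0],[0,0,0,0,0,0,0],[0,0,0,0,0,0,0]]

```text
clock: 15.7
tcp_pos: [0.5647, 0.1935, 0.1672]
tcp_rot: [-2.28, -2.161, 0.001]
contact_force: [-0.4, 0.2, -1.1]
finger_gap: 0.0245
```

```bash
python3 -c "
from plan import *
plan((.5625,.1955,.079),20)
from pic import pic
pic('scene','a8',310,80,120,100,6)"
```

```text
t 15.7 tcp [0.5647 0.1935 0.1672] F [-0.4  0.2 -1.1] gap 0.0245
rotvec left [-0.0003  0.0002 -0.0016]
0 [np.float64(-0.0), np.float64(0.0), np.float64(-0.0)] [np.float64(0.4), np.float64(-0.5), np.float64(17.6)]
1 [np.float64(-0.0), np.float64(0.0), np.float64(-0.0)] [np.float64(0.4), np.float64(-0.5), np.float64(17.6)]
2 [np.float64(-0.0), np.float64(0.0), np.float64(-0.0)] [np.float64(0.4), np.float64(-0.5), np.float64(17.6)]
3 [np.float64(-0.0), np.float64(0.0), np.float64(-0.0)] [np.float64(0.4), np.float64(-0.5), np.float64(17.6)]
4 [np.float64(-0.0), np.float64(0.0), np.float64(-0.0)] [np.float64(0.4), np.float64(-0.5), np.float64(17.6)]
```

View pics/a8.png

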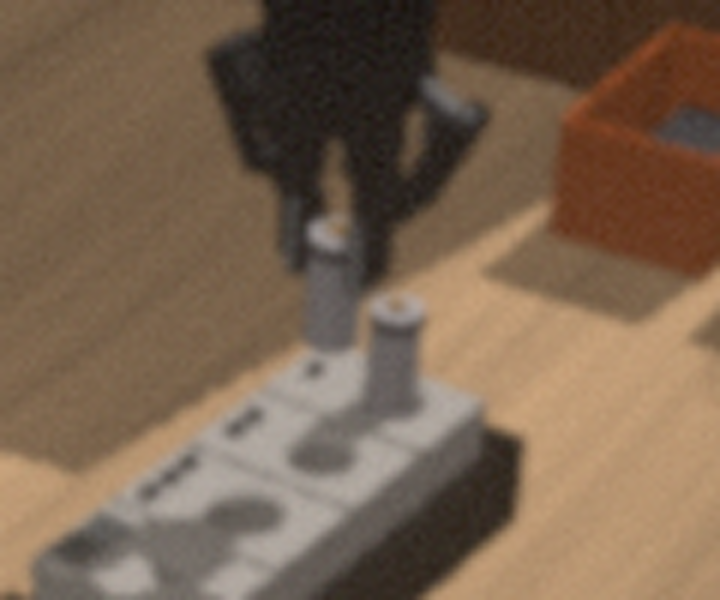

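Call:
drive_tool:
  plan:
    - [[0,0,0,2,-2,15,0],[0,0,0,0,0,20,0],[0,0,0,0,0,17,0],[0,0,0,0,0,4,0],[0,0,0,0,0,0,0]]

```text
clock: 16.25
tcp_pos: [0.5616, 0.1964, 0.1097]
tcp_rot: [-2.277, -2.162, 0.004]
contact_force: [0.5, -1.1, -0.3]
finger_gap: 0.0248
```

Call:
drive_tool:
  plan:
    - [[0,0,0,0,0,0,0],[0,0,0,0,0,0,0],[0,0,0,0,0,0,0]]

```text
clock: 16.55
tcp_pos: [0.5633, 0.1969, 0.1125]
tcp_rot: [2.278, 2.162, 0.003]
contact_force: [0.2, -0.6, -1.1]
finger_gap: 0.0249
```

```bash
python3 -c "
from plan import *
plan((.5625,.1955,.079),10)
from pic import pic
pic('scene','a9',310,80,120,100,6)"
```

```text
t 16.55 tcp [0.5633 0.1969 0.1125] F [ 0.2 -0.6 -1.1] gap 0.0249
rotvec left [ 0.0018 -0.0006  0.    ]
0 [np.float64(0.0), np.float64(-0.0), np.float64(0.0)] [np.float64(-0.4), np.float64(-0.2), np.float64(8.4)]
1 [np.float64(0.0), np.float64(-0.0), np.float64(0.0)] [np.float64(-0.4), np.float64(-0.2), np.float64(8.4)]
2 [np.float64(0.0), np.float64(-0.0), np.float64(0.0)] [np.float64(-0.4), np.float64(-0.2), np.float64(8.4)]
3 [np.float64(0.0), np.float64(-0.0), np.float64(0.0)] [np.float64(-0.4), np.float64(-0.2), np.float64(8.4)]
```

View pics/a9.png

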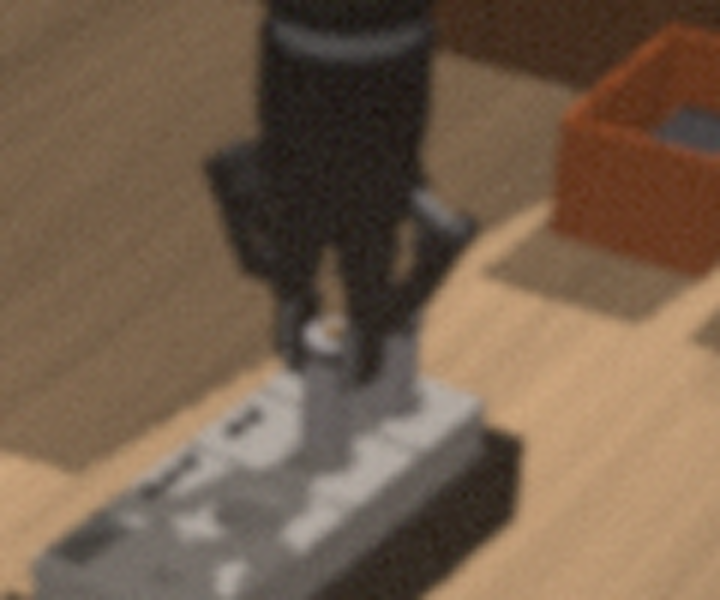

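Call:
drive_tool:
  plan:
    - [[0,0,0,-1,-0.5,8,0],[0,0,0,0,0,8,0],[0,0,0,0,0,6,0],[0,0,0,0,0,5,0],[0,0,0,0,0,2,0]]

```text
clock: 17.1
tcp_pos: [0.5614, 0.1956, 0.0812]
tcp_rot: [-2.278, -2.162, 0.002]
contact_force: [-0.7, 0.2, -0.4]
finger_gap: 0.0246
```

Call:
drive_tool:
  plan:
    - [[0,0,0,0,0,2,0],[0,0,0,0,0,1,0],[0,0,0,0,0,1,0],[0,0,0,0,0,0,0],[0,0,0,0,0,0,0]]

```text
clock: 17.6
tcp_pos: [0.5623, 0.1959, 0.0788]
tcp_rot: [2.278, 2.163, 0.001]
contact_force: [0.2, 0.2, 0.6]
finger_gap: 0.0247
```

Call:
drive_tool:
  plan:
    - [[0,0,0,0,0,1,0],[0,0,0,0,0,1,0],[0,0,0,0,0,0,0],[0,0,0,0,0,0,0]]

```text
clock: 18.0
tcp_pos: [0.5625, 0.196, 0.0788]
tcp_rot: [2.278, 2.163, 0.001]
contact_force: [-3.9, -0.8, 9.5]
finger_gap: 0.0246
```

Floor contact at 0.0788 (expected 0.079). Release.

Call:
drive_tool:
  plan:
    - [[0,0,0,0,0,-1.2,0],[0,0,0,0,0,0,40],[0,0,0,0,0,0,60],[0,0,0,0,0,0,70],[0,0,0,0,0,0,70]]

```text
clock: 18.5
tcp_pos: [0.5619, 0.1957, 0.0772]
tcp_rot: [-2.278, -2.163, 0.001]
contact_force: [-0.2, 0.4, 0.8]
finger_gap: 0.0598
```

Call:
drive_tool:
  plan:
    - [[0,0,0,0,0,-10,75],[0,0,0,0,0,-20,75],[0,0,0,0,0,-30,75],[0,0,0,0,0,-30,75],[0,0,0,-20,0,-20,75]]

```text
clock: 19.0
tcp_pos: [0.5621, 0.1771, 0.1912]
tcp_rot: [2.275, 2.164, 0.006]
contact_force: [0.4, 0.1, 0.8]
finger_gap: 0.064
```

Call:
drive_tool:
  plan:
    - [[0,0,0,-20,0,0,75],[0,0,0,-20,0,0,75],[0,0,0,0,0,0,75],[0,0,0,0,0,0,75]]

```text
clock: 19.4
tcp_pos: [0.5591, 0.1358, 0.1881]
tcp_rot: [2.279, 2.162, 0.001]
contact_force: [0.2, 0.2, -0.7]
finger_gap: 0.0642
```

```bash
python3 -c "
from plan import *
plan((.473,-.0935,.2),45)
from pic import pic
pic('scene','a10',310,80,120,100,6)
pic('top','a10t',150,140,120,110,6)"
```

```text
t 19.4 tcp [0.5591 0.1358 0.1881] F [ 0.2  0.2 -0.7] gap 0.0642
rotvec left [ 0.0006 -0.0006 -0.0009]
0 [np.float64(0.0), np.float64(-0.0), np.float64(-0.0)] [np.float64(-38.9), np.float64(-12.3), np.float64(-2.0)]
1 [np.float64(0.0), np.float64(-0.0), np.float64(-0.0)] [np.float64(-38.9), np.float64(-12.3), np.float64(-2.0)]
2 [np.float64(0.0), np.float64(-0.0), np.float64(-0.0)] [np.float64(-38.9), np.float64(-12.3), np.float64(-2.0)]
3 [np.float64(0.0), np.float64(-0.0), np.float64(-0.0)] [np.float64(-38.9), np.float64(-12.3), np.float64(-2.0)]
4 [np.float64(0.0), np.float64(-0.0), np.float64(-0.0)] [np.float64(-38.9), np.float64(-12.3), np.float64(-2.0)]
5 [np.float64(0.0), np.float64(-0.0), np.float64(-0.0)] [np.float64(-38.9), np.float64(-12.3), np.float64(-2.0)]
```

View pics/a10.png

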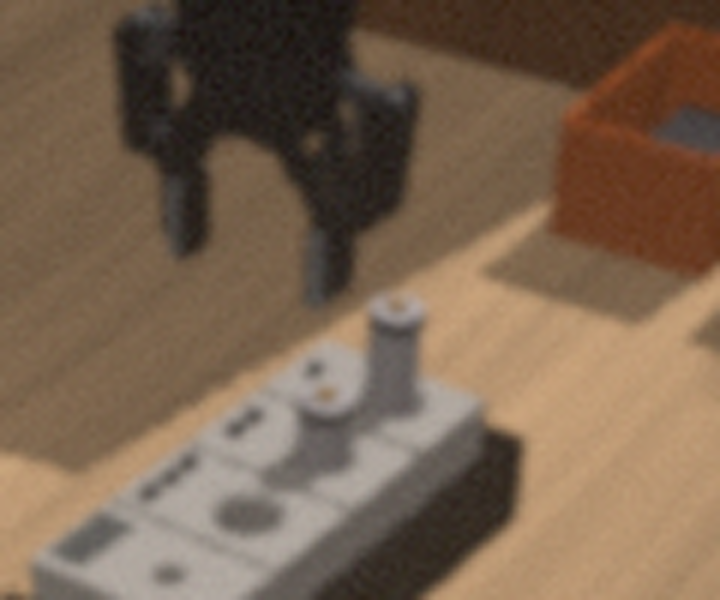

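View pics/a10t.png

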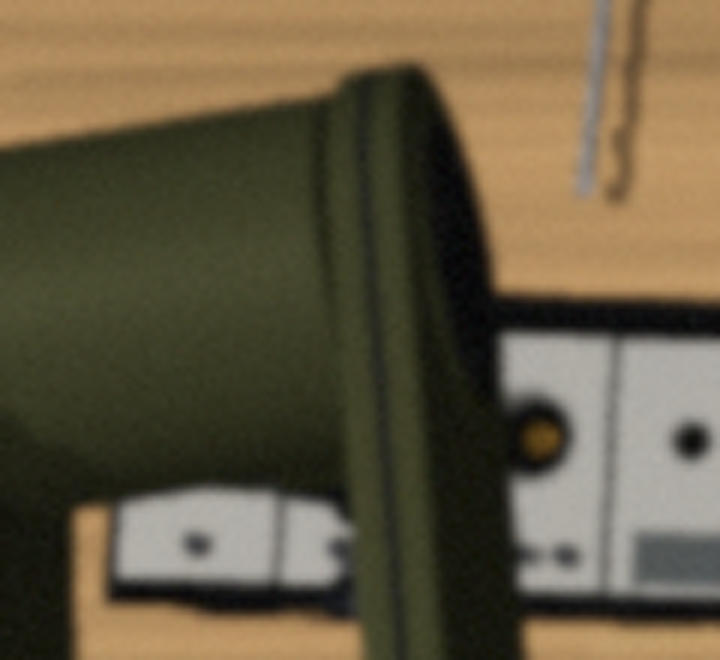

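Call:
drive_tool:
  plan:
    - [[0,0,0,-30,-9,-2,75],[0,0,0,-45,-14,-2,75],[0,0,0,-45,-14,-2,75],[0,0,0,-45,-14,-2,75],[0,0,0,-40,-13,-2,75]]

```text
clock: 20.0
tcp_pos: [0.4837, -0.0665, 0.1977]
tcp_rot: [2.277, 2.164, 0.0]
contact_force: [-0.2, -0.5, 0.2]
finger_gap: 0.0643
```

Call:
drive_tool:
  plan:
    - [[0,0,0,-20,-8,0,75],[0,0,0,-8,-2,0,75],[0,0,0,0,0,0,75],[0,0,0,0,0,0,75],[0,0,0,0,0,0,75]]

```text
clock: 20.5
tcp_pos: [0.4734, -0.0919, 0.1975]
tcp_rot: [-2.276, -2.165, -0.0]
contact_force: [0.5, -0.0, 0.3]
finger_gap: 0.0642
```

```bash
python3 -c "
from plan import *
plan((.473,-.0935,.069),20)
from pic import pic
pic('top','a11t',320,190,120,100,6)"
```

```text
t 20.5 tcp [ 0.4734 -0.0919  0.1975] F [ 0.5 -0.   0.3] gap 0.0642
rotvec left [-0.0002 -0.0004  0.0018]
0 [np.float64(-0.0), np.float64(-0.0), np.float64(0.0)] [np.float64(-0.2), np.float64(-0.0), np.float64(18.4)]
1 [np.float64(-0.0), np.float64(-0.0), np.float64(0.0)] [np.float64(-0.2), np.float64(-0.0), np.float64(18.4)]
2 [np.float64(-0.0), np.float64(-0.0), np.float64(0.0)] [np.float64(-0.2), np.float64(-0.0), np.float64(18.4)]
3 [np.float64(-0.0), np.float64(-0.0), np.float64(0.0)] [np.float64(-0.2), np.float64(-0.0), np.float64(18.4)]
4 [np.float64(-0.0), np.float64(-0.0), np.float64(0.0)] [np.float64(-0.2), np.float64(-0.0), np.float64(18.4)]
5 [np.float64(-0.0), np.float64(-0.0), np.float64(0.0)] [np.float64(-0.2), np.float64(-0.0), np.float64(18.4)]
6 [np.float64(-0.0), np.float64(-0.0), np.float64(0.0)] [np.float64(-0.2), np.float64(-0.0), np.float64(18.4)]
```

View pics/a11t.png

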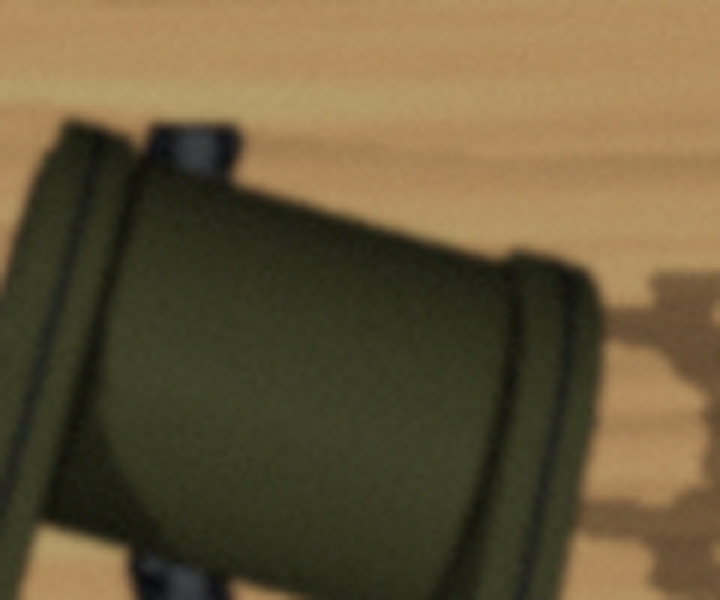

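Call:
drive_tool:
  plan:
    - [[0,0,0,-1.6,0,15,75],[0,0,0,0,0,20,75],[0,0,0,0,0,20,75],[0,0,0,0,0,15,75],[0,0,0,0,0,5,75]]

```text
clock: 21.05
tcp_pos: [0.4713, -0.0939, 0.1196]
tcp_rot: [-2.275, -2.161, 0.003]
contact_force: [-0.3, -0.5, 0.1]
finger_gap: 0.0643
```

Call:
drive_tool:
  plan:
    - [[0,0,0,0,0,0,75],[0,0,0,0,0,0,75],[0,0,0,0,0,0,75]]

```text
clock: 21.35
tcp_pos: [0.4736, -0.0949, 0.1237]
tcp_rot: [2.277, 2.162, 0.002]
contact_force: [-0.5, 0.3, -0.4]
finger_gap: 0.0638
```

```bash
python3 -c "
from plan import *
plan((.473,-.0935,.069),20)
from pic import pic
pic('scene','a12',220,140,120,100,6)"
```

```text
t 21.35 tcp [ 0.4736 -0.0949  0.1237] F [-0.5  0.3 -0.4] gap 0.0638
rotvec left [0.002  0.0005 0.    ]
0 [np.float64(0.001), np.float64(0.0), np.float64(0.0)] [np.float64(0.5), np.float64(-0.3), np.float64(18.2)]
1 [np.float64(0.001), np.float64(0.0), np.float64(0.0)] [np.float64(0.5), np.float64(-0.3), np.float64(18.2)]
2 [np.float64(0.001), np.float64(0.0), np.float64(0.0)] [np.float64(0.5), np.float64(-0.2), np.float64(18.2)]
```

View pics/a12.png

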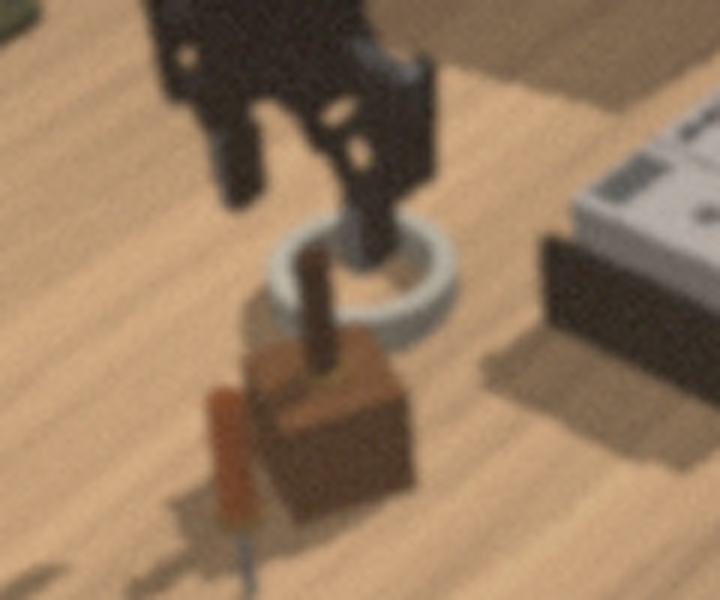

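Call:
drive_tool:
  plan:
    - [[0,0,0,1.4,-0.7,15,75],[0,0,0,0,0,18,75],[0,0,0,0,0,15,75],[0,0,0,0,0,6,75],[0,0,0,0,0,0,75]]

```text
clock: 21.9
tcp_pos: [0.4712, -0.0928, 0.0671]
tcp_rot: [-2.277, -2.161, 0.002]
contact_force: [0.2, 0.7, -0.3]
finger_gap: 0.0641
```

Call:
drive_tool:
  plan:
    - [[0,0,0,0,0,0,70],[0,0,0,0,0,0,70],[0,0,0,0,0,0,70]]

```text
clock: 22.2
tcp_pos: [0.4728, -0.0934, 0.0694]
tcp_rot: [2.277, 2.162, 0.001]
contact_force: [0.4, 1.0, 0.4]
finger_gap: 0.0598
```

```bash
python3 -c "
from plan import *
plan((.473,-.0935,.069),20)
from pic import pic
pic('scene','a13',220,140,120,100,6)"
```

```text
t 22.2 tcp [ 0.4728 -0.0934  0.0694] F [0.4 1.  0.4] gap 0.0598
rotvec left [0.0016 0.0004 0.    ]
0 [np.float64(0.002), np.float64(0.0), np.float64(0.0)] [np.float64(-0.1), np.float64(0.2), np.float64(0.4)]
```

View pics/a13.png

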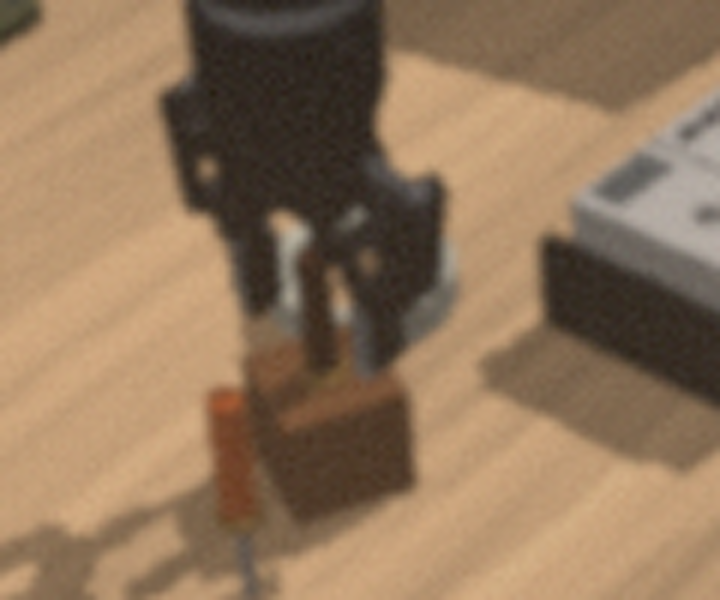

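Call:
drive_tool:
  plan:
    - [[0,0,0,0,0,0,40],[0,0,0,0,0,0,22],[0,0,0,0,0,0,0],[0,0,0,0,0,0,0],[0,0,0,0,0,0,0]]
  squeeze: 60

```text
clock: 22.75
tcp_pos: [0.4724, -0.0933, 0.0688]
tcp_rot: [2.278, 2.163, 0.0]
contact_force: [1.0, -0.3, 1.6]
finger_gap: 0.0146
```

Call:
drive_tool:
  plan:
    - [[0,0,0,0,0,0,0],[0,0,0,0,0,-5,0],[0,0,0,0,0,-15,0],[0,0,0,0,0,-25,0],[0,0,0,0,0,-30,0]]

```text
clock: 23.25
tcp_pos: [0.471, -0.0928, 0.143]
tcp_rot: [-2.276, -2.161, 0.003]
contact_force: [-0.3, -0.0, -1.2]
finger_gap: 0.0143
```

Call:
drive_tool:
  plan:
    - [[0,0,0,0,0,-25,0],[0,0,0,0,0,-10,0],[0,0,0,0,0,0,0],[0,0,0,0,0,0,0],[0,0,0,0,0,0,0]]

```text
clock: 23.75
tcp_pos: [0.4711, -0.0929, 0.1765]
tcp_rot: [-2.276, -2.161, 0.003]
contact_force: [0.1, -0.4, -0.6]
finger_gap: 0.0143
```

```bash
python3 -c "
from plan import *
plan((.5564,.0754,.18),45)
from pic import pic
pic('scene','a14',220,110,120,100,6)"
```

```text
t 23.75 tcp [ 0.4711 -0.0929  0.1765] F [ 0.1 -0.4 -0.6] gap 0.0143
rotvec left [-0.0034 -0.0009 -0.    ]
0 [np.float64(-0.001), np.float64(-0.0), np.float64(-0.0)] [np.float64(34.5), np.float64(15.3), np.float64(-0.7)]
1 [np.float64(-0.001), np.float64(-0.0), np.float64(-0.0)] [np.float64(34.5), np.float64(15.3), np.float64(-0.7)]
2 [np.float64(-0.001), np.float64(-0.0), np.float64(-0.0)] [np.float64(34.5), np.float64(15.3), np.float64(-0.7)]
3 [np.float64(-0.001), np.float64(-0.0), np.float64(-0.0)] [np.float64(34.5), np.float64(15.3), np.float64(-0.7)]
4 [np.float64(-0.001), np.float64(-0.0), np.float64(-0.0)] [np.float64(34.5), np.float64(15.3), np.float64(-0.7)]
```

View pics/a14.png

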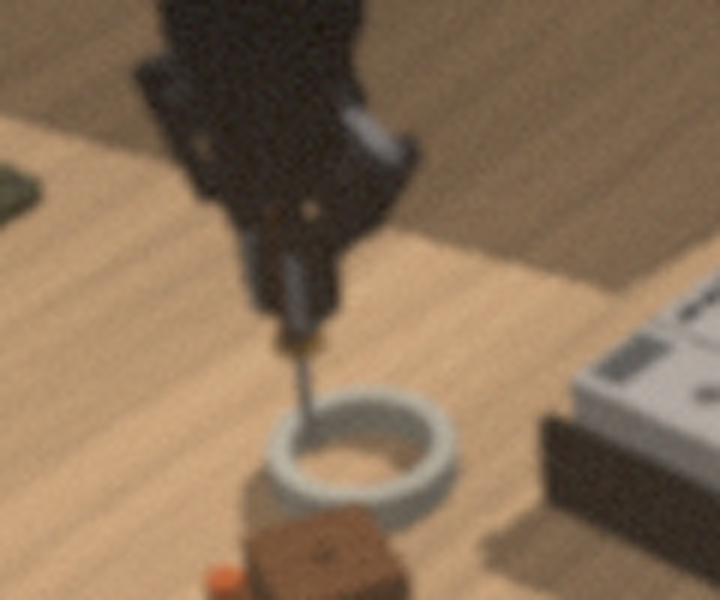

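Call:
drive_tool:
  plan:
    - [[0,0,0,20,9,-1,0],[0,0,0,35,16,-1,0],[0,0,0,40,18,-1,0],[0,0,0,40,18,0,0],[0,0,0,25,11,0,0]]

```text
clock: 24.3
tcp_pos: [0.5527, 0.0652, 0.1802]
tcp_rot: [-2.276, -2.164, 0.002]
contact_force: [0.3, 0.1, 0.1]
finger_gap: 0.0148
```

Call:
drive_tool:
  plan:
    - [[0,0,0,12,4,0,0],[0,0,0,0,0,0,0],[0,0,0,0,0,0,0],[0,0,0,0,0,0,0],[0,0,0,0,0,0,0]]

```text
clock: 24.8
tcp_pos: [0.5567, 0.0735, 0.1816]
tcp_rot: [2.28, 2.161, -0.0]
contact_force: [0.2, -0.0, -0.8]
finger_gap: 0.0144
```

```bash
python3 -c "
from plan import *
from h import proj
print((proj('scene',(.4711,-.0929,.1167))-[220,110]+.4)*6)
plan((.5564,.0754,.14),20)
from pic import pic
pic('scene','a15',290,90,100,100,7)
pic('top','a15t',210,150,100,100,6)"
```

```text
[307.8661 434.245 ]
t 24.8 tcp [0.5567 0.0735 0.1816] F [ 0.2 -0.  -0.8] gap 0.0144
rotvec left [-0.0001  0.0002 -0.0015]
0 [np.float64(-0.0), np.float64(0.0), np.float64(-0.001)] [np.float64(0.6), np.float64(-0.1), np.float64(13.9)]
1 [np.float64(-0.0), np.float64(0.0), np.float64(-0.001)] [np.float64(0.6), np.float64(-0.1), np.float64(13.9)]
2 [np.float64(-0.0), np.float64(0.0), np.float64(-0.001)] [np.float64(0.6), np.float64(-0.1), np.float64(13.9)]
```

View pics/a15.png

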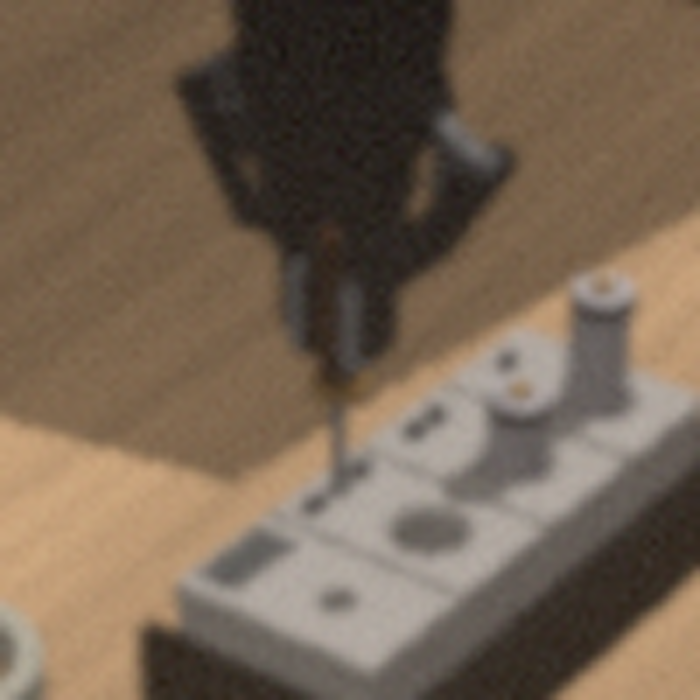

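View pics/a15t.png

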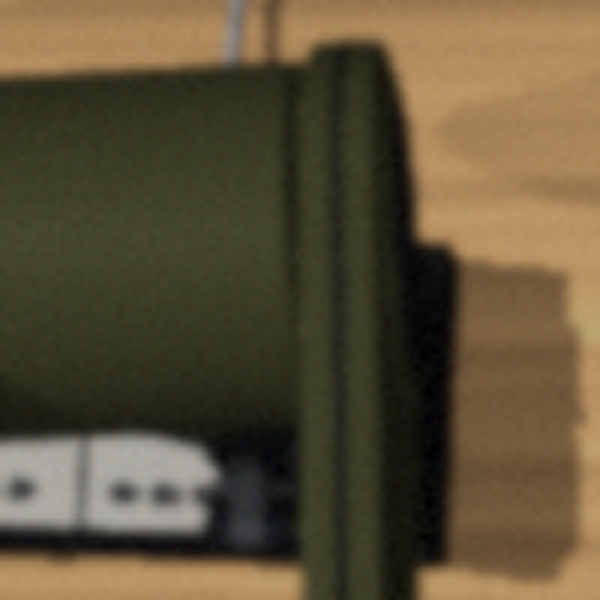

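Call:
drive_tool:
  plan:
    - [[0,0,0,1.8,-0.3,12,0],[0,0,0,0,0,15,0],[0,0,0,0,0,10,0],[0,0,0,0,0,4,0],[0,0,0,0,0,0,0]]

```text
clock: 25.4
tcp_pos: [0.556, 0.0765, 0.1389]
tcp_rot: [-2.277, -2.162, 0.003]
contact_force: [0.2, 0.1, -1.4]
finger_gap: 0.0145
```

Call:
drive_tool:
  plan:
    - [[0,0,0,0,0,0,0],[0,0,0,0,0,0,0],[0,0,0,0,0,0,0],[0,0,0,0,0,0,0]]

```text
clock: 25.8
tcp_pos: [0.5571, 0.0765, 0.1411]
tcp_rot: [2.278, 2.163, 0.001]
contact_force: [-0.1, 0.3, -1.2]
finger_gap: 0.0147
```

```bash
python3 -c "
from plan import *
from h import proj
s=r.sense()
print((proj('scene',(.5567,.0735,.1218))-[290,90]+.4)*7)
p=s['tcp_pos']+[0,0,-.06]; print((proj('scene',p)-[305,120]+.4)*9)
plan((.5564,.0754,.105),20)
from pic import pic
pic('scene','a16',305,120,70,65,9)"
```

```text
[336.3857 490.159 ]
[302.9462 469.8836]
t 25.8 tcp [0.5571 0.0765 0.1411] F [-0.1  0.3 -1.2] gap 0.0147
rotvec left [ 0.0009 -0.0001  0.    ]
0 [np.float64(0.0), np.float64(-0.0), np.float64(0.0)] [np.float64(-0.5), np.float64(-0.4), np.float64(18.1)]
1 [np.float64(0.0), np.float64(-0.0), np.float64(0.0)] [np.float64(-0.5), np.float64(-0.4), np.float64(18.1)]
```

View pics/a16.png

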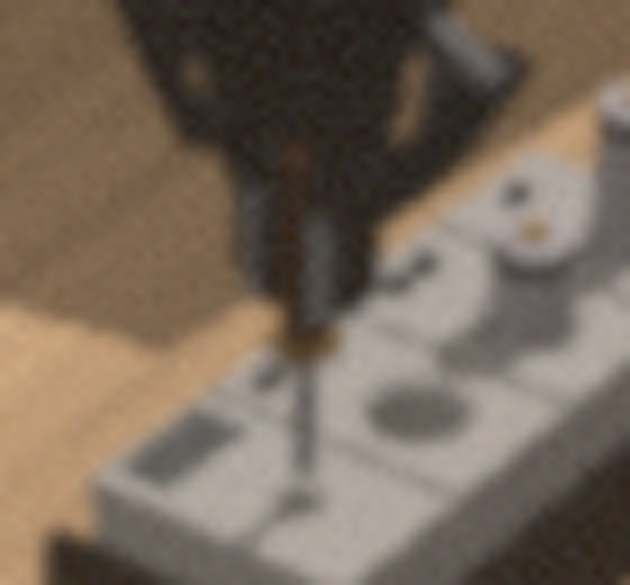

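Call:
drive_tool:
  plan:
    - [[0,0,0,-1,-0.5,6,0],[0,0,0,0,0,6,0],[0,0,0,0,0,6,0],[0,0,0,0,0,5,0],[0,0,0,0,0,0,0]]

```text
clock: 26.35
tcp_pos: [0.5554, 0.0754, 0.1161]
tcp_rot: [-2.277, -2.162, 0.003]
contact_force: [1.1, -0.3, -0.9]
finger_gap: 0.0149
```

Call:
drive_tool:
  plan:
    - [[0,0,0,0,0,0,0],[0,0,0,0,0,0,0],[0,0,0,0,0,0,0]]

```text
clock: 26.65
tcp_pos: [0.5566, 0.0755, 0.118]
tcp_rot: [2.278, 2.163, 0.001]
contact_force: [1.1, -0.7, -0.5]
finger_gap: 0.0147
```

```bash
python3 -c "
from plan import *
plan((.5564,.0754,.105),20)
from pic import pic
pic('scene','a17',305,120,70,65,9)"
```

```text
t 26.65 tcp [0.5566 0.0755 0.118 ] F [ 1.1 -0.7 -0.5] gap 0.0147
rotvec left [ 0.0007 -0.0001  0.    ]
0 [np.float64(0.001), np.float64(-0.0), np.float64(0.0)] [np.float64(-0.1), np.float64(-0.2), np.float64(13.0)]
```

View pics/a17.png

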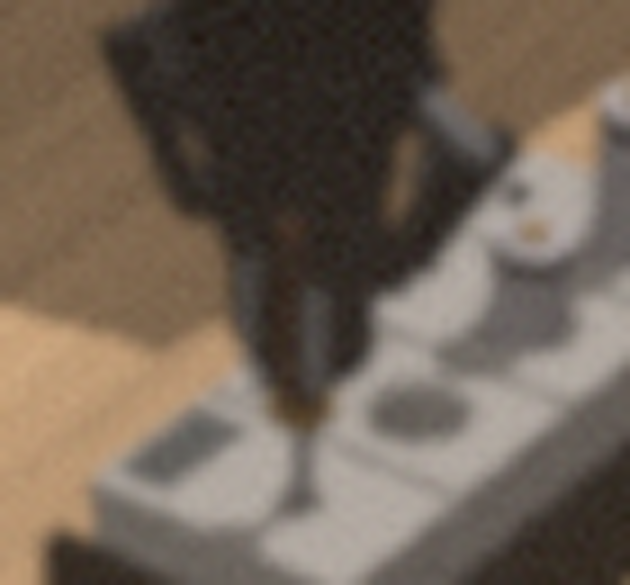

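Pin is inside the aperture (302,500), tip about 12 mm below the face. Pressing on.

Call:
drive_tool:
  plan:
    - [[0,0,0,0,0,3,0],[0,0,0,0,0,3,0],[0,0,0,0,0,2,0],[0,0,0,0,0,0,0],[0,0,0,0,0,0,0]]

```text
clock: 27.2
tcp_pos: [0.5562, 0.0755, 0.1097]
tcp_rot: [-2.278, -2.163, 0.0]
contact_force: [-0.9, -0.3, 0.4]
finger_gap: 0.0143
```

Call:
drive_tool:
  plan:
    - [[0,0,0,0,0,2,0],[0,0,0,0,0,2,0],[0,0,0,0,0,0,0],[0,0,0,0,0,0,0],[0,0,0,0,0,0,0]]

```text
clock: 27.7
tcp_pos: [0.5564, 0.0755, 0.1058]
tcp_rot: [2.278, 2.163, 0.0]
contact_force: [-1.2, -0.3, 4.2]
finger_gap: 0.0144
```

Call:
drive_tool:
  plan:
    - [[0,0,0,0,0,1,0],[0,0,0,0,0,1,0],[0,0,0,0,0,0,0],[0,0,0,0,0,0,0],[0,0,0,0,0,0,0]]

```text
clock: 28.2
tcp_pos: [0.5566, 0.0755, 0.1046]
tcp_rot: [2.278, 2.163, 0.001]
contact_force: [-3.1, -0.1, 7.3]
finger_gap: 0.0145
```

Call:
drive_tool:
  plan:
    - [[0,0,0,0,0,1,0],[0,0,0,0,0,0,0],[0,0,0,0,0,0,0]]

```text
clock: 28.5
tcp_pos: [0.5568, 0.0755, 0.1045]
tcp_rot: [2.278, 2.163, 0.001]
contact_force: [-4.0, -1.2, 10.9]
finger_gap: 0.0147
```

Call:
drive_tool:
  plan:
    - [[0,0,0,0,0,1,0],[0,0,0,0,0,0,0],[0,0,0,0,0,0,0],[0,0,0,0,0,0,0],[0,0,0,0,0,0,0]]

```text
clock: 29.0
tcp_pos: [0.557, 0.0756, 0.1043]
tcp_rot: [2.278, 2.163, 0.001]
contact_force: [-5.4, -1.1, 13.8]
finger_gap: 0.0146
```

```bash
python3 -c "
from plan import *
st()
from pic import pic
pic('scene','a18',230,120,170,120,4)
st()"
```

```text
t 29.0 tcp [0.557  0.0756 0.1043] F [-5.4 -1.1 13.8] gap 0.0146
t 29.05 tcp [0.557  0.0755 0.1043] F [-5.2 -1.1 14.8] gap 0.0145
```

View pics/a18.png

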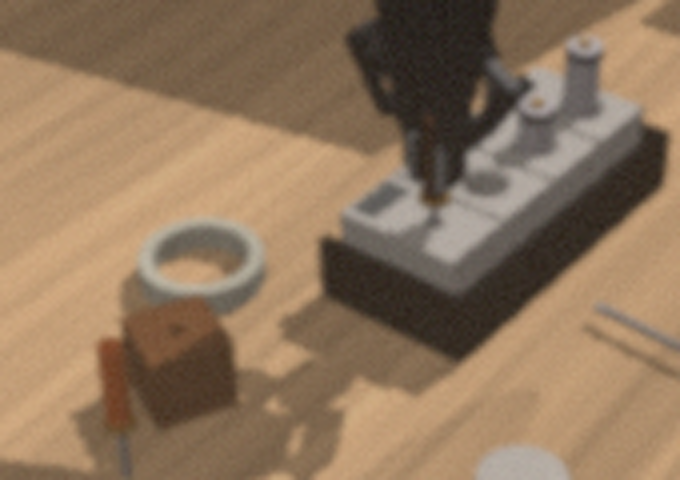

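```bash
python3 -c "
from rig import r
print(r.job_done())"
```

```text
the job is handed in; nothing more can be done
None
```

The job is handed in, at about 29 s of the 72 s allowed. The long cell stands in bay one, the short cell in bay two, and the stylus is still gripped and holding the reset button down.

- **Long cell, bay one:** the cell met the pocket floor with the TCP at 0.0839 m (0.084 m expected). After I let go, it stood upright in the picture.
- **Short cell, bay two:** the cell met the floor with the TCP at 0.0788 m (0.079 m expected). It also stood upright after release.
- **Reset button:** resistance began with the tip about 20 mm below the module face. The tool then stopped at a TCP height of 0.104 m (0.105 m expected), while the upward force rose to 14–15 N. The button needs about 4.5 N, so it is on its stop. There is also about 5 N of side force on the pin, which held steady.
- **Other things:** in the last picture both cells were standing, and the orange look-alike and tape were where they had been. That picture did not show the other bystanders fully, and I did not re-measure any of them.

The measured positions agreed between the two views to within 1–3 mm. The one exception was a first attempt to measure the top of the stylus, where the views were about 8 mm apart because I had picked up its shadow. I used the holder centre instead, and it matched both views and the grasp.

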